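# Sort the clock parts into their trays

### The job

Tidy the parts of the clock under repair into the grey trays: draw the steel shaft straight out of its sleeve without forcing it and lay it in the long tray, lay the two toothed wheels flat with their hubs up in the two-bay tray (large wheel in the large bay, small wheel in the small bay), and stand the brass drum, same way up as now, in the round dish. Set each part down gently rather than dropping it, and leave the hammer and the computer mouse where they lie.

Things in the scene. Friction and masses are not known exactly. Their poses are not given: they have to be found in the camera images.
- arbor: Steel shaft, a plain round bar 14 mm in diameter and 110 mm long, 0.13 kg. It starts level in the holder's sleeve, its axis 51 mm above the table, 60 mm inside and 50 mm sticking out. Origin at its middle, on its axis; x runs along it towards the end that sticks out (at the start the sleeve's mouth is at x = +5 mm, the free end at x = +55 mm).
- holder: Bush holder, fixed to the table: base 92 x 70 x 12 mm, grey block 75 x 44 mm on it rising to 68 mm, with a level blind sleeve 70 mm deep, 15.6 mm wide (0.8 mm play round the shaft; friction only, nothing locks it). Origin at the centre of the underside; x is the sleeve's direction: mouth at x = +35 mm, z = 52 mm, and the shaft comes out towards +x.
- large_wheel: Large toothed brass wheel lying flat: disc 60 mm in diameter, 4 mm thick, with a steel hub 14 mm in diameter rising from its centre to 26 mm above the underside (grip it there). 0.12 kg. Origin at the centre of the underside, z up along the hub.
- small_wheel: Small toothed brass wheel lying flat: disc 38 mm in diameter, 4 mm thick, with a steel hub 14 mm in diameter rising to 26 mm above the underside. 0.06 kg. Origin at the centre of the underside, z up along the hub.
- drum: Closed brass spring drum, a solid cylinder 42 mm in diameter and 30 mm high, standing on its end, 0.2 kg. Origin at the centre of the underside, z up.
- wheel_tray: Two-bay grey tray for the wheels, fixed: outside 88 mm (x) by 162 mm (y), walls 4 mm thick and 14 mm high, floor 4 mm above the table. A divider splits it along y: the large bay (80 x 86 mm inside) has its centre at y = -34 mm, the small bay (80 x 64 mm inside) at y = +45 mm. Origin at the centre of the underside.
- shaft_tray: Long narrow grey tray for the shaft, fixed: outside 64 mm (x) by 178 mm (y), one bay 56 x 170 mm inside, walls 4 mm thick and 14 mm high, floor 4 mm above the table. Origin at the centre of the underside; its y is the long direction.
- round_dish: Round grey dish for the drum, fixed: outside diameter 110 mm, wall 4 mm thick and 14 mm high, inner floor 4 mm above the table. Origin at the centre of the underside.
- hammer: Bystander: small hammer about 260 mm long lying beyond the trays across the table, loose. Origin on its underside near mid-length; x runs from handle to head.
- mouse: Bystander: black computer mouse without a cable, about 100 x 58 mm and 31 mm high, at the left of the work, loose. Origin on its underside.
Not all that is in view belongs to the job. What is shaped like the small_wheel but green, purple or red is not meant.

How it is judged:
By the outcome, as a careful person would: the job done as asked, in the order asked, and still so for the second after the job is handed in, with the robot touching nothing.
It also fails if it takes over 120 s, if anything falls off the work surface, if the arm or the gripper's body presses on something with over 40 N, if the wrist force passes 120 N, or if a joint passes its speed limit or range.

### The arm

A 7-joint arm with a two-finger parallel gripper is mounted at the origin on the work surface. World frame = base frame: x ahead of the robot, y to its left, z up, the work surface at z = 0. Lengths are in mm, angles in rad, forces in N, time in s.
With the tool pointing down it reaches from about 400 to 900 mm from the base axis. Payload 5.6 kg.
Tool frame: the origin (TCP) lies where the fingers leave the gripper's body, on its centre line; the fingertips stand 88 mm ahead of it and the grasp point (between the pads) lies 69 mm ahead of it; z points along the fingers, y is the line along which they close (so a half turn about z gives the same grasp; the last joint's range is limited). The gripper opens to 92 mm and grips with 3 to 60 N. Pads are 20 mm wide; open, the fingers measure 128 mm over their backs; the gripper's body (75 mm by 189 mm) begins 69 mm behind the grasp point.
Start: joints at [-1.159, 0.468, -0.012, 1.603, 0.006, 1.071, -0.056], TCP at [285.57, 583.914, 302.692] pointing down, gripper open.
Joint ranges: [-2.53, 2.53], [-0.31, 2.02], [-1.57, 1.55], [0.28, 2.44], [-1.29, 4.43], [0.15, 1.84], [-2.92, 2.92]. Speed limits (rad/s): [2.57, 2.57, 3.14, 3.14, 3.14, 3.14, 3.14].

### API

Orientations are given as a unit quaternion [w, x, y, z].
In Python, from workcell import robot, viewer, workorder gives the robot as it stands. The module is installed in compiled form; this text tells all that it offers.
- The arm moves only by the tool send_rows, never from a script. Its argument "plan" is a list of rows, each an object with "fingers": the opening, from -1 (shut) to 1 (fully open); "offset": the shift along the tool's x, y, z in cm, a list of three; "dr": the turn, a rotation vector about the tool's x, y, z in degrees, a list of three. In form: [{"fingers": fingers, "offset": [tx, ty, tz], "dr": [rx, ry, rz]}, ...]. A call has 1 to 20 rows; each row shifts and turns the commanded pose from where the row before left it, along the tool's axes as they then stand; what a row does not reach is not made up. A row lasts 1/8 s, in which the tool goes at most 62.5 mm and 10.7 degrees, less where a joint would pass 70% of its speed; a pose out of reach is approached as far as the arm can. A call is refused whole if a number of a shift passes 6.25 or a number of a turn 10.7, either way. A call with a gripper value outside its range is refused whole. The fingers move at their own pace and stop on an object; "newtons" is the grip in N (left out, the last holds). Time passes only in rows, so rows that do not move let the fingers close. It gives the time, the measured TCP pose, the force, the opening and the grip force at its end, in the units of the state.
- robot.state(): the state, without advancing time (a new reading comes with each control period).
- viewer.get_image(name): name is "scene" or "side" or "wrist"; returns a dict with "frame" (480x640x3 uint8, red, green, blue), "K" (3x3 intrinsics, pixels), "origin" and "attitude" of the camera in the world. Camera axes: x right, y up, looking along -z (the intrinsics and any distortion apply to the point x, -y, -z); pixel columns grow to the right and rows downward; lengths in mm; the calibration is good to about 2 mm. A picture is of the moment at which its call begins. There is no depth.
- workorder.close_job(): hands the job in; it is judged then, once.
The state is a dict: "t": time; "joint_pos": joint angles; "joint_velocities": joint speeds; "joint_efforts": joint torques, N m; "tool_pos": TCP position; "orientation": TCP orientation; "ft_force": force on the tool from outside, world axes, zero at the start; "moment": the same for the moment, N m; "finger_gap": finger opening in mm; "finger_force": force on a finger pad.
Only numpy, scipy, OpenCV 4.12 (cv2) and the standard library are available. Lean on these libraries where they do the work, as an engineer would, in place of code of your own. Each camera call takes 0.05 s, during which the arm holds its last target. There are 200 camera calls.

## Working session

There is one attempt and no reset: what is moved stays moved. The work goes in short steps, Python scripts to look and compute and a tool call to move; the robot and the scene stay as the last step left them, time stands still between calls to the robot, and variables do not carry over. Pictures are saved under pics/ and viewed, at most 14 in all, crops included, and the job is handed in when it is done.

Besides the shell and the picture viewer there is one more tool, called after "Request:" as name([rows], argument=value, ...), one row to a line, values as JSON. send_rows: Moves the arm, as the interface text tells. Its arguments: {"type":"object","properties":{"plan":{"type":"array","items":{"type":"object","properties":{"fingers":{"type":"number"},"offset":{"type":"array","items":{"type":"number"}},"dr":{"type":"array","items":{"type":"number"}}}}},"newtons":{"type":"number"}},"required":["plan"]}

```bash
mkdir -p pics; cat > h.py <<'E'
import numpy as np, cv2
from scipy.spatial.transform import Rotation as R
from workcell import robot, viewer, workorder
def rot(a):
    a=np.array(a,float)
    return a if a.shape==(3,3) else R.from_quat([a[1],a[2],a[3],a[0]]).as_matrix()
def snap(n,f):
    d=viewer.get_image(n); cv2.imwrite(f'pics/{f}.png',d['frame'][:,:,::-1]); np.save(f'pics/{f}.npy',d,allow_pickle=True); return d
def load(f): return np.load(f'pics/{f}.npy',allow_pickle=True).item()
def ray(d,u,v):
    K=np.array(d['K']); p=np.linalg.inv(K)@[u,v,1]; r=rot(d['attitude'])@[p[0],-p[1],-p[2]]
    return np.array(d['origin'],float),r/np.linalg.norm(r)
def onz(d,u,v,z):
    o,r=ray(d,u,v); return o+r*(z-o[2])/r[2]
def proj(d,P):
    c=rot(d['attitude']).T@(np.array(P,float)-d['origin']); q=np.array(d['K'])@[c[0],-c[1],-c[2]]; return q[:2]/q[2]
E
python3 - <<'E'
from h import *
for n in('scene','side','wrist'):
    d=snap(n,n+'0'); print(n,{k:np.round(d[k],3).tolist() for k in d if k!='frame'})
print(robot.state())
E
```

```text
scene {'K': [[465.862, 0.0, 324.785], [0.0, 465.862, 235.914], [0.0, 0.0, 1.0]], 'origin': [911.074, -293.445, 958.802], 'attitude': [0.908, 0.252, 0.088, 0.322]}
side {'K': [[545.289, 0.0, 316.145], [0.0, 545.289, 228.346], [0.0, 0.0, 1.0]], 'origin': [294.848, -900.117, 700.338], 'attitude': [0.862, 0.487, -0.072, -0.121]}
wrist {'K': [[421.567, 0.0, 324.228], [0.0, 421.567, 236.31], [0.0, 0.0, 1.0]], 'origin': [216.239, 617.52, 383.6], 'attitude': [0.84, -0.119, -0.072, 0.524]}
{'t': 0.15, 'joint_pos': array([-1.15897936,  0.46816652, -0.01158578,  1.60337251,  0.00601895,
        1.07140853, -0.056298  ]), 'joint_velocities': array([ 0.00067707, -0.00244416,  0.00071145, -0.00266991,  0.00025475,
       -0.00092637, -0.00058718]), 'joint_efforts': array([ 1.05140007e-03, -5.20953047e+01, -1.23265744e-02, -2.43981993e+01,
       -5.66365791e-02,  1.52088463e-02,  1.12172886e-04]), 'tool_pos': array([285.46670326, 583.60986766, 301.9809096 ]), 'orientation': array([-8.67819892e-05,  2.25487253e-01,  9.74245894e-01, -6.54987891e-04]), 'ft_force': array([ 0.01754919, -0.15318275, -1.15585854]), 'moment': array([ 0.00798972,  0.00259376, -0.02245175]), 'finger_force': 0.0, 'finger_gap': 92.00326591582412}
```

View pics/scene0.png

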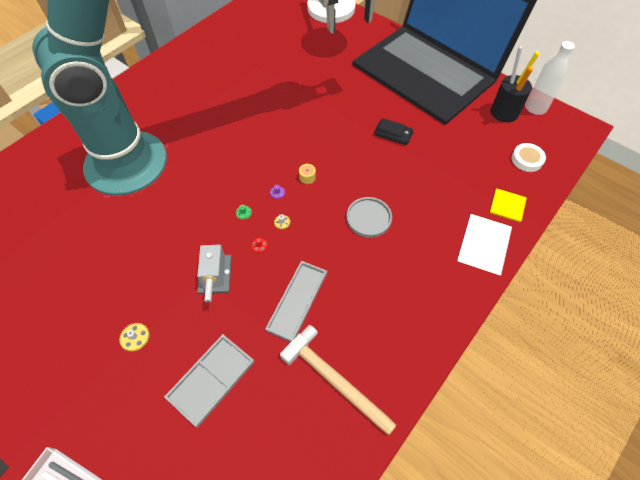

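View pics/side0.png

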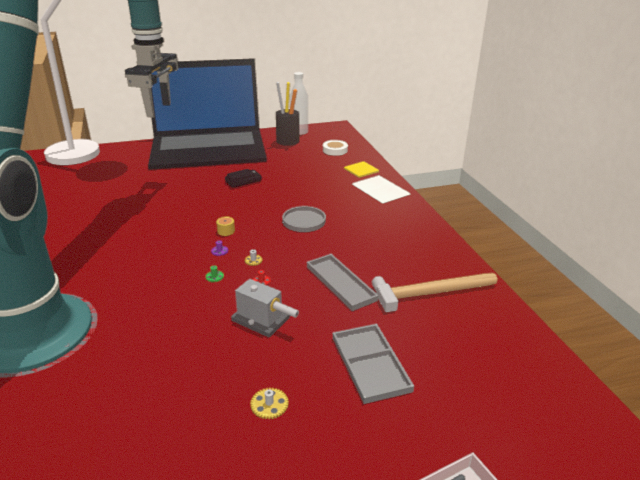

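The scene view shows the drum (307,174), small wheel (282,222), green, purple and red decoys beside it, large wheel (134,336), holder (212,270), two-bay tray (210,380), long tray (297,300), dish (369,217), hammer and mouse (393,131). The side view confirms the layout.

```bash
cat > m.py <<'E'
from h import *
def blobs(d,roi=None,amin=60):
    f=d['frame']; hsv=cv2.cvtColor(f,cv2.COLOR_RGB2HSV); H,S,V=cv2.split(hsv)
    out=[]
    for nm,m in(('brass',(H>17)&(H<35)&(S>90)&(V>90)),('grey',(S<45)&(V>60)),):
        m=m.astype(np.uint8)
        if nm=='brass': m=cv2.morphologyEx(m,cv2.MORPH_CLOSE,np.ones((5,5)))
        for c in cv2.findContours(m,cv2.RETR_EXTERNAL,cv2.CHAIN_APPROX_NONE)[0]:
            if cv2.contourArea(c)>=amin: out.append((nm,c))
    return out
E
python3 - <<'E'
from m import *
for n in('scene0','side0'):
    d=load(n); print(n)
    for nm,c in blobs(d):
        (u,v),(w,h),a=cv2.minAreaRect(c)
        P=onz(d,u,v,5)
        if 300<P[0]<950 and -600<P[1]<500: print(nm,int(u),int(v),int(w),int(h),int(cv2.contourArea(c)),P.round()[:2])
E
```

```text
scene0
brass 347 389 119 11 1182 [812. -96.]
brass 134 336 27 28 577 [ 397. -294.]
brass 281 222 11 15 94 [448. 116.]
brass 307 173 18 16 242 [398. 271.]
grey 61 463 32 78 1247 [ 484. -534.]
grey 208 379 44 87 3647 [ 584. -257.]
grey 131 333 9 14 62 [ 388. -293.]
grey 299 313 47 99 2741 [635. -34.]
grey 213 273 56 33 1395 [419. -84.]
grey 485 244 46 50 2133 [862. 374.]
grey 368 216 39 43 1338 [601. 263.]
side0
brass 269 403 30 36 831 [ 395. -296.]
brass 253 259 8 16 81 [445. 115.]
brass 225 226 16 16 169 [406. 277.]
grey 458 466 26 75 389 [ 633. -482.]
grey 269 397 14 9 89 [ 399. -284.]
grey 372 361 86 52 3640 [ 590. -255.]
grey 263 308 65 46 2114 [434. -60.]
grey 350 286 100 41 2182 [626. -37.]
grey 303 219 24 41 804 [603. 262.]
grey 380 189 54 22 754 [856. 366.]
```

```bash
cat >> h.py <<'E'
def plan(target,yaw=None,rows=None,vmax=5.0):
    """print rows to reach target TCP (mm), tool down, tool-x heading yaw(deg)"""
    s=robot.state(); p=np.array(s['tool_pos']); M=rot(s['orientation'])
    y0=np.degrees(np.arctan2(M[1,0],M[0,0]))
    tilt=M.T@[0,0,-1]  # want (0,0,1)
    dy=0 if yaw is None else (yaw-y0+180)%360-180
    D=np.array(target,float)-p
    n=max(1,int(np.ceil(np.linalg.norm(D)/10/vmax)),int(np.ceil(abs(dy)/10)))
    if rows: n=rows
    print('pos',p.round(1),'yaw',round(y0,2),'dyaw',round(dy,2),'tilt',tilt[:2].round(4),'n',n,'j',s['joint_pos'].round(2),'F',s['ft_force'].round(1),'gap',round(s['finger_gap'],1),'ff',round(s['finger_force'],1),'t',round(s['t'],2))
    for i in range(n):
        a=np.radians(y0+dy*i/n); x=np.array([np.cos(a),np.sin(a),0]);yv=np.array([np.sin(a),-np.cos(a),0])
        q=D/n/10; print([round(float(q@x),2),round(float(q@yv),2),round(float(-q[2]),2)],'rz',round(-dy/n,2))
E
python3 - <<'E'
from h import *
d=load('wrist0'); s=robot.state(); M=rot(s['orientation'])
print('cam in tool',M.T@(np.array(d['origin'])-s['tool_pos']),'look',M.T@rot(d['attitude'])@[0,0,-1],'right',M.T@rot(d['attitude'])@[1,0,0])
plan([500,-20,330],yaw=90)
E
```

```text
cam in tool [ 7.70765561e+01 -6.18401522e-02 -8.16290863e+01] look [-0.27502747 -0.00169395  0.96143488] right [-4.25734517e-04  9.99998564e-01  1.64010730e-03]
pos [285.5 583.6 302. ] yaw 153.94 dyaw -63.94 tilt [0.0001 0.0013] n 13 j [-1.16  0.47 -0.01  1.6   0.01  1.07 -0.06] F [ 0.  -0.2 -1.2] gap 92.0 ff 0.0 t 0.15
[-3.52, -3.45, -0.22] rz 4.92
[-3.8, -3.13, -0.22] rz 4.92
[-4.06, -2.79, -0.22] rz 4.92
[-4.28, -2.44, -0.22] rz 4.92
[-4.48, -2.06, -0.22] rz 4.92
[-4.64, -1.67, -0.22] rz 4.92
[-4.76, -1.26, -0.22] rz 4.92
[-4.85, -0.85, -0.22] rz 4.92
[-4.91, -0.43, -0.22] rz 4.92
[-4.93, -0.01, -0.22] rz 4.92
[-4.91, 0.41, -0.22] rz 4.92
[-4.86, 0.83, -0.22] rz 4.92
[-4.77, 1.25, -0.22] rz 4.92
```

Request:
send_rows([
  {"fingers":1,"offset":[-3.52,-3.45,-0.22],"dr":[0,0,4.92]},
  {"fingers":1,"offset":[-3.8,-3.13,-0.22],"dr":[0,0,4.92]},
  {"fingers":1,"offset":[-4.06,-2.79,-0.22],"dr":[0,0,4.92]},
  {"fingers":1,"offset":[-4.28,-2.44,-0.22],"dr":[0,0,4.92]},
  {"fingers":1,"offset":[-4.48,-2.06,-0.22],"dr":[0,0,4.92]},
  {"fingers":1,"offset":[-4.64,-1.67,-0.22],"dr":[0,0,4.92]},
  {"fingers":1,"offset":[-4.76,-1.26,-0.22],"dr":[0,0,4.92]},
  {"fingers":1,"offset":[-4.85,-0.85,-0.22],"dr":[0,0,4.92]},
  {"fingers":1,"offset":[-4.91,-0.43,-0.22],"dr":[0,0,4.92]},
  {"fingers":1,"offset":[-4.93,0,-0.22],"dr":[0,0,4.92]},
  {"fingers":1,"offset":[-4.91,0.41,-0.22],"dr":[0,0,4.92]},
  {"fingers":1,"offset":[-4.86,0.83,-0.22],"dr":[0,0,4.92]},
  {"fingers":1,"offset":[-4.77,1.25,-0.22],"dr":[0,0,4.92]},
  {"fingers":1,"offset":[0,0,0],"dr":[0,0,0]},
  {"fingers":1,"offset":[0,0,0],"dr":[0,0,0]},
])

```text
t: 2.02
tool_pos: [499.7, -19.1, 331.0]
orientation: [-0.0, 0.707, 0.707, -0.0]
ft_force: [-0.2, 0.7, 0.9]
finger_gap: 91.8
finger_force: 0.0
```

```bash
python3 - <<'E'
from m import *
d=snap('wrist','w1'); s=robot.state(); print(s['tool_pos'],s['orientation'],s['t'],s['ft_force'])
for nm,c in blobs(d,amin=150):
    r=cv2.minAreaRect(c);(u,v),(w,h),a=r
    print(nm,int(u),int(v),int(w),int(h),int(cv2.contourArea(c)),onz(d,u,v,5).round(1)[:2])
E
```

```text
[499.62072197 -18.48073654 330.96422525] [-4.91995350e-04  7.06467286e-01  7.07745518e-01 -1.12997037e-04] 2.075 [-0.72074034  0.2183527  -0.42250572]
brass 588 416 89 44 1973 [ 802.8 -273.8]
brass 59 416 44 88 1978 [ 195.3 -274.8]
brass 264 44 42 45 1461 [446.4 119. ]
grey 627 443 72 23 1063 [ 854.2 -310.1]
grey 16 443 72 32 1760 [ 137.9 -311.4]
grey 495 337 18 24 212 [ 684.6 -172.5]
grey 324 342 273 541 47025 [ 499.9 -178.7]
grey 463 216 261 144 17112 [637.6 -37.8]
grey 275 45 17 39 169 [456.5 118. ]
grey 259 38 27 21 371 [442.2 124. ]
```

View pics/w1.png

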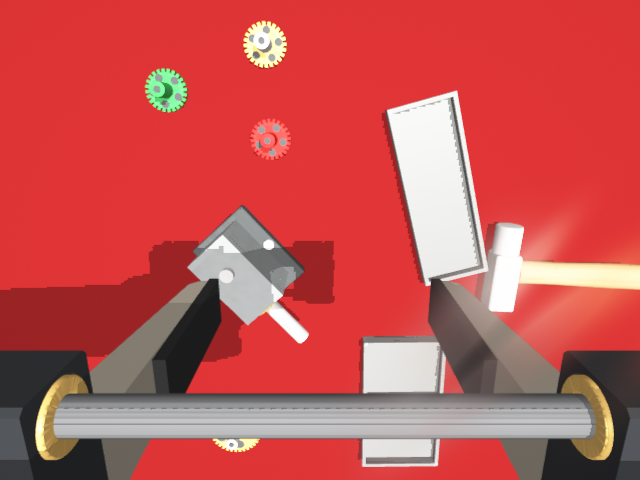

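The wrist view shows the holder (245,265) with its shaft running from about (268,306) to (303,340), the long tray (437,188), the small wheel at (265,44), and parts of the two-bay tray. Next I'll measure the shaft and tray.

```bash
python3 - <<'E'
from m import *
d=load('w1'); f=d['frame']
hsv=cv2.cvtColor(f,cv2.COLOR_RGB2HSV)
m=((hsv[...,1]<60)&(hsv[...,2]>60)).astype(np.uint8)
def rect(u0,u1,v0,v1,z,mm=m):
    q=np.zeros_like(mm); q[v0:v1,u0:u1]=mm[v0:v1,u0:u1]
    c=max(cv2.findContours(q,cv2.RETR_EXTERNAL,cv2.CHAIN_APPROX_NONE)[0],key=cv2.contourArea)
    P=np.array([onz(d,*p[0],z)[:2] for p in c],np.float32)
    r=cv2.minAreaRect(P); b=cv2.boxPoints(r); e=b[1]-b[0],b[2]-b[1]
    e=max(e,key=np.linalg.norm)
    print(np.round(r[0],1),np.round(r[1],1),'az',round(float(np.degrees(np.arctan2(e[1],e[0])))%180,2)); return c,P
rect(380,492,85,278,14)
# shaft rows
s=((hsv[...,1]<60)&(hsv[...,2]>150)).astype(np.uint8)
print('shaft'); c,P=rect(282,320,318,350,51,s); 
cv2.imwrite('pics/c1.png',cv2.resize(f[190:360,170:350,::-1],None,fx=4,fy=3.5,interpolation=cv2.INTER_CUBIC)[:600])
E
```

```text
[613.8 -17.4] [ 71.8 186. ] az 105.17
shaft
[ 470.9 -137. ] [13.7 31.2] az 131.21
```

View pics/c1.png

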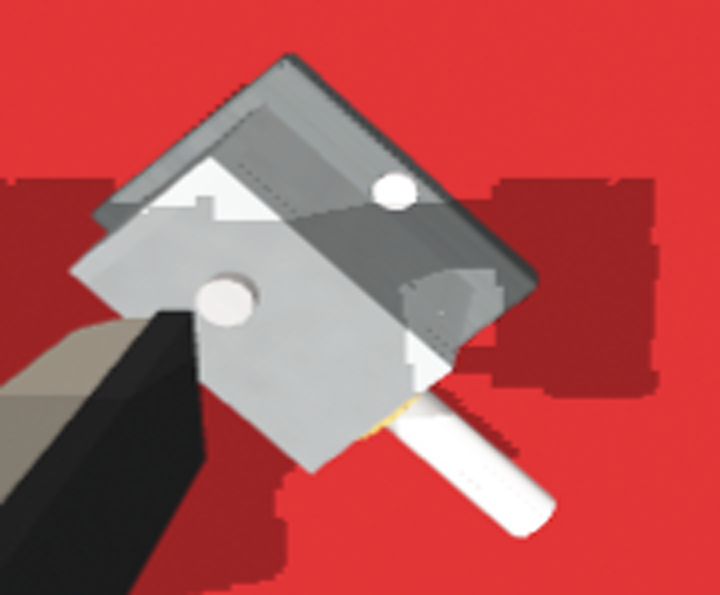

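The crop shows the shaft from the block face (about crop (410,415)) to the free end (540,520), with the base edge clearly visible. I'll fit those lines.

```bash
cat > shaft.py <<'E'
from m import *
def shaft(d,s,ctr,az,L=(-20,22),z=51,W=13,step=2):
    """slice the mask across the expected axis; fit midline in plane z"""
    a=np.radians(az); x=np.array([np.cos(a),np.sin(a)]); y=np.array([-x[1],x[0]]); C=[];wd=[]
    for t in np.arange(L[0],L[1],step):
        w=np.arange(-W,W,.2)
        v=[]
        for q in w:
            u=proj(d,[*(np.array(ctr)+t*x+q*y),z]); v.append(cv2.getRectSubPix(s.astype(np.float32),(1,1),(float(u[0]),float(u[1])))[0,0])
        v=np.array(v)
        if v.max()>.5:
            k=np.where(v>.5)[0]; C.append([t,(w[k[0]]+w[k[-1]])/2]); wd.append(w[k[-1]]-w[k[0]])
    C=np.array(C); return C,np.array(wd),x,y
E
python3 - <<'E'
from shaft import *
d=load('w1'); hsv=cv2.cvtColor(d['frame'],cv2.COLOR_RGB2HSV)
s=((hsv[...,1]<70)&(hsv[...,2]>130)).astype(np.uint8)
C,w,x,y=shaft(d,s,[470.9,-137],-44,L=(-40,30))
for c,q in zip(C,w): print(c[0],round(c[1],2),round(q,1))
a=onz(d,242.5,205.7,12);b=onz(d,304.3,269.4,12); e=b-a; print('base edge',a.round(1),b.round(1),np.linalg.norm(e),np.degrees(np.arctan2(e[1],e[0])))
E
```

```text
-40.0 -0.1 25.8
-38.0 -0.1 25.8
-36.0 -0.1 25.8
-34.0 -0.1 25.8
-32.0 9.0 7.6
-30.0 2.0 14.8
-28.0 1.9 14.6
-26.0 1.6 14.8
-24.0 1.5 14.6
-22.0 1.4 14.8
-20.0 1.1 14.6
-18.0 1.0 14.8
-16.0 0.8 14.8
-14.0 0.8 14.8
-12.0 0.5 15.0
-10.0 0.4 14.8
-8.0 0.2 14.8
-6.0 0.5 15.4
-4.0 0.4 14.4
-2.0 0.1 14.2
0.0 -0.1 14.2
2.0 -0.2 14.0
4.0 -0.4 14.4
6.0 -0.5 14.2
8.0 -0.7 14.2
10.0 -0.8 14.4
12.0 -1.0 14.0
14.0 -1.7 11.0
base edge [420.4 -26.   12. ] [479.4 -91.7  12. ] 88.31987513116893 -48.04003106287292
```

```bash
python3 - <<'E'
from h import *
plan([466,-131.5,220],yaw=131.9)
E
```

```text
pos [499.6 -18.5 331. ] yaw 90.1 dyaw 41.8 tilt [-0.0005  0.0009] n 5 j [-0.48  0.18  0.51  1.96 -0.1   1.03  0.08] F [-0.7  0.2 -0.4] gap 92.3 ff 0.0 t 2.08
[-2.26, -0.68, 2.22] rz -8.36
[-2.14, -1.0, 2.22] rz -8.36
[-1.97, -1.3, 2.22] rz -8.36
[-1.76, -1.57, 2.22] rz -8.36
[-1.51, -1.81, 2.22] rz -8.36
```

Request:
send_rows([
  {"fingers":1,"offset":[-2.26,-0.68,2.22],"dr":[0,0,-8.36]},
  {"fingers":1,"offset":[-2.14,-1.0,2.22],"dr":[0,0,-8.36]},
  {"fingers":1,"offset":[-1.97,-1.3,2.22],"dr":[0,0,-8.36]},
  {"fingers":1,"offset":[-1.76,-1.57,2.22],"dr":[0,0,-8.36]},
  {"fingers":1,"offset":[-1.51,-1.81,2.22],"dr":[0,0,-8.36]},
  {"fingers":1,"offset":[0,0,0],"dr":[0,0,0]},
  {"fingers":1,"offset":[0,0,0],"dr":[0,0,0]},
])

```text
t: 2.95
tool_pos: [466.8, -131.3, 220.8]
orientation: [0.0, 0.409, 0.913, 0.0]
ft_force: [-0.8, -0.2, 0.7]
finger_gap: 91.8
finger_force: 0.0
```

```bash
python3 - <<'E'
from shaft import *
d=snap('wrist','w2'); hsv=cv2.cvtColor(d['frame'],cv2.COLOR_RGB2HSV)
s=((hsv[...,1]<70)&(hsv[...,2]>130)).astype(np.uint8)
C,w,x,y=shaft(d,s,[466,-131.5],-48.1,L=(-32,30))
for c,q in zip(C,w): print(c[0],round(c[1],2),round(q,1))
print([proj(d,[466+t*.668,-131.5-t*.744,51]).round() for t in(-28,22)])
plan([466,-131.5,134],yaw=131.9,vmax=3)
E
```

```text
-32.0 -0.1 25.8
-30.0 -0.1 25.8
-28.0 -0.1 25.8
-26.0 -0.1 25.8
-24.0 0.1 13.8
-22.0 0.4 13.2
-20.0 0.4 13.2
-18.0 0.3 13.4
-16.0 0.3 13.4
-14.0 0.3 13.4
-12.0 0.3 13.4
-10.0 0.3 13.4
-8.0 0.3 13.4
-6.0 0.3 13.4
-4.0 0.3 13.4
-2.0 0.3 13.4
0.0 0.2 13.6
2.0 0.2 13.6
4.0 0.2 13.6
6.0 0.2 13.6
8.0 0.2 13.6
10.0 0.2 13.6
12.0 0.2 13.6
14.0 0.2 13.6
16.0 0.2 13.6
18.0 0.2 13.6
20.0 0.4 12.8
22.0 0.2 10.8
[array([323., 199.]), array([323., 276.])]
pos [ 467.  -131.3  221.1] yaw 131.81 dyaw 0.09 tilt [ 0.0006 -0.0014] n 3 j [-0.16  0.31  0.43  2.09 -0.18  0.77  1.11] F [ 0.   0.5 -0. ] gap 91.5 ff 0.0 t 3.0
[0.02, -0.03, 2.9] rz -0.03
[0.02, -0.03, 2.9] rz -0.03
[0.02, -0.03, 2.9] rz -0.03
```

View pics/w2.png

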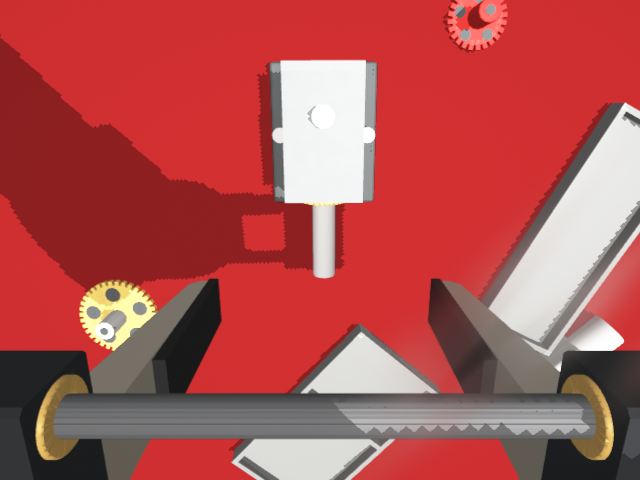

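The shaft runs vertically at column 323 (rows 203–277), centred between the fingers. The large wheel is at (117,315). I'll descend and grip lightly.

Request:
send_rows([
  {"fingers":1,"offset":[0,-0.04,2.9],"dr":[0,0,0]},
  {"fingers":1,"offset":[0,0,2.9],"dr":[0,0,0]},
  {"fingers":0.2,"offset":[0,0,2.0],"dr":[0,0,0]},
  {"fingers":-0.3,"offset":[0,0,0.9],"dr":[0,0,0]},
  {"fingers":-0.5,"offset":[0,0,0],"dr":[0,0,0]},
  {"fingers":-0.5,"offset":[0,0,0],"dr":[0,0,0]},
  {"fingers":-0.5,"offset":[0,0,0],"dr":[0,0,0]},
], newtons=10)

```text
t: 3.88
tool_pos: [466.3, -133.0, 134.1]
orientation: [0.001, 0.408, 0.913, 0.0]
ft_force: [-0.0, 0.7, -0.1]
finger_gap: 44.2
finger_force: 0.0
```

```bash
python3 - <<'E'
from h import *
plan([466.2,-131.3,134],yaw=131.8)
E
```

```text
pos [ 466.3 -133.   134.1] yaw 131.78 dyaw 0.02 tilt [ 0.0011 -0.0011] n 1 j [-0.09  0.47  0.36  2.14 -0.29  0.58  1.21] F [-0.   0.7 -0.1] gap 44.2 ff 0.0 t 3.88
[0.13, 0.11, 0.01] rz -0.02
```

Request:
send_rows([
  {"fingers":-0.5,"offset":[0.1,0.1,0],"dr":[0,0,0]},
  {"fingers":-0.5,"offset":[0,0,0],"dr":[0,0,0]},
  {"fingers":-0.5,"offset":[0,0,0],"dr":[0,0,0]},
  {"fingers":-0.5,"offset":[0,0,0],"dr":[0,0,0]},
])

```text
t: 4.38
tool_pos: [465.8, -131.6, 133.3]
orientation: [0.0, 0.409, 0.913, 0.0]
ft_force: [0.6, -0.2, -1.7]
finger_gap: 23.2
finger_force: 0.0
```

```bash
python3 - <<'E'
from shaft import *
d=snap('wrist','w3')
for i in range(3):
    snap('wrist','tmp'); plan([466.2,-131.3,134],yaw=131.8)
E
```

```text
pos [ 465.8 -131.6  133.3] yaw 131.77 dyaw 0.03 tilt [0. 0.] n 1 j [-0.09  0.47  0.36  2.14 -0.29  0.58  1.21] F [ 0.6  0.4 -0.5] gap 23.0 ff 0.0 t 4.47
[0.0, 0.05, -0.07] rz -0.03
pos [ 465.8 -131.6  133.3] yaw 131.77 dyaw 0.03 tilt [-0.  0.] n 1 j [-0.09  0.47  0.36  2.14 -0.29  0.58  1.21] F [-0.   0.1 -0.3] gap 22.7 ff 0.0 t 4.53
[-0.0, 0.05, -0.07] rz -0.03
pos [ 465.8 -131.6  133.3] yaw 131.78 dyaw 0.02 tilt [-0.  0.] n 1 j [-0.09  0.47  0.36  2.14 -0.29  0.58  1.21] F [ 0.3 -0.3  0.7] gap 22.9 ff 0.0 t 4.58
[0.0, 0.05, -0.07] rz -0.02
```

View pics/w3.png

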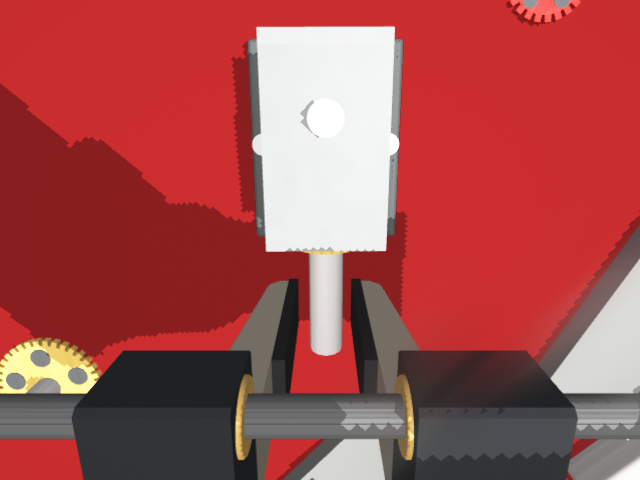

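The shaft sits between the pads, about 0.5 mm to the right of their middle. I'll nudge over and close.

Request:
send_rows([
  {"fingers":-0.6,"offset":[0,0.05,-0.05],"dr":[0,0,0]},
  {"fingers":-0.75,"offset":[0,0,0],"dr":[0,0,0]},
  {"fingers":-0.8,"offset":[0,0,0],"dr":[0,0,0]},
  {"fingers":-0.8,"offset":[0,0,0],"dr":[0,0,0]},
], newtons=15)

```text
t: 5.08
tool_pos: [466.3, -131.3, 133.8]
orientation: [0.0, 0.409, 0.913, 0.0]
ft_force: [-0.9, 0.2, -0.5]
finger_gap: 13.1
finger_force: 15.0
```

Request:
send_rows([
  {"fingers":-0.8,"offset":[0,0,-0.03],"dr":[0,0,0]},
  {"fingers":-0.8,"offset":[-0.3,0,0],"dr":[0,0,0]},
  {"fingers":-0.8,"offset":[-0.5,0,0],"dr":[0,0,0]},
  {"fingers":-0.8,"offset":[-0.5,0,0],"dr":[0,0,0]},
], newtons=25)

```text
t: 5.58
tool_pos: [475.1, -141.3, 134.0]
orientation: [0.0, 0.409, 0.913, -0.0]
ft_force: [-0.3, 0.3, -1.7]
finger_gap: 13.0
finger_force: 25.0
```

Request:
send_rows([
  {"fingers":-0.8,"offset":[-0.6,0,0],"dr":[0,0,0]},
  {"fingers":-0.8,"offset":[-0.6,0,0],"dr":[0,0,0]},
  {"fingers":-0.8,"offset":[-0.6,0,0],"dr":[0,0,0]},
  {"fingers":-0.8,"offset":[-0.6,0,0],"dr":[0,0,0]},
])

```text
t: 6.08
tool_pos: [491.2, -159.2, 134.1]
orientation: [0.0, 0.409, 0.913, 0.0]
ft_force: [-0.1, 0.5, -1.1]
finger_gap: 12.9
finger_force: 25.0
```

```bash
python3 - <<'E'
from h import *
s=robot.state(); print(s['ft_force'],s['moment'],s['tool_pos'])
f=snap('wrist','w4')['frame']; cv2.imwrite('pics/c4.png',f[100:,120:520,::-1])
E
```

```text
[-0.07359284  0.50799565 -1.07267902] [ 0.00272573 -0.00094183 -0.01590786] [ 491.1681808  -159.19085472  134.08531691]
```

View pics/c4.png

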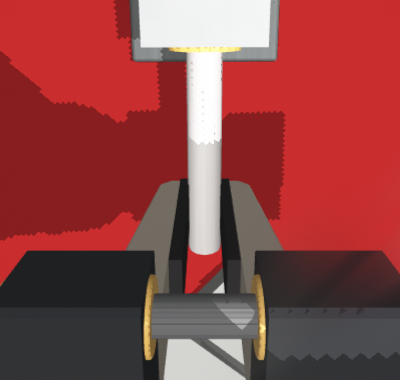

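The shaft is following the gripper straight out with negligible force.

Request:
send_rows([
  {"fingers":-0.8,"offset":[-0.6,0,0],"dr":[0,0,0]},
  {"fingers":-0.8,"offset":[-0.6,0,0],"dr":[0,0,0]},
  {"fingers":-0.8,"offset":[-0.6,0,0],"dr":[0,0,0]},
  {"fingers":-0.8,"offset":[-0.6,0,0],"dr":[0,0,0]},
  {"fingers":-0.8,"offset":[-1.0,0,0],"dr":[0,0,0]},
  {"fingers":-0.8,"offset":[-1.2,0,0],"dr":[0,0,0]},
  {"fingers":-0.8,"offset":[0,0,-2],"dr":[0,0,0]},
  {"fingers":-0.8,"offset":[0,0,-4],"dr":[0,0,0]},
  {"fingers":-0.8,"offset":[0,0,-2],"dr":[0,0,0]},
  {"fingers":-0.8,"offset":[0,0,0],"dr":[0,0,0]},
])

```text
t: 7.38
tool_pos: [522.7, -193.9, 215.6]
orientation: [0.002, 0.409, 0.913, 0.0]
ft_force: [0.5, 0.1, -0.7]
finger_gap: 13.0
finger_force: 25.0
```

```bash
python3 - <<'E'
from h import *
s=robot.state(); print(s['ft_force'],s['moment'],s['tool_pos'],s['finger_gap'],s['finger_force'])
f=snap('wrist','w5')['frame']; 
# tray from the initial wide view: three rim corners at z=14
d=load('w1'); C=[onz(d,u,v,14) for u,v in((387,109),(457,92),(487,272),(426,286))]
for c in C: print(c.round(1))
E
```

```text
[ 0.54976637  0.11309908 -0.68213998] [-0.07842248  0.01442387  0.07491124] [ 522.66933642 -193.87491668  215.56753551] 12.982900189167788 24.9991375207901
[556.4  63.7  14. ]
[618.5  78.3  14. ]
[663.6 -93.6  14. ]
[ 603.2 -108.8   14. ]
```

View pics/w5.png

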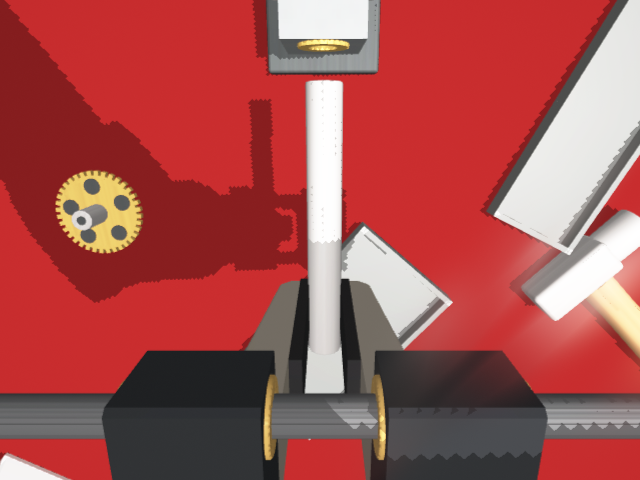

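The shaft is fully out; its inner end is at (324,82), clear of the sleeve mouth (322,45), and the long tray is at upper right. I'll carry it over the tray.

```bash
python3 - <<'E'
from h import *
d=load('w5'); s=robot.state(); M=rot(s['orientation']); p=s['tool_pos']
for L in(88,-22):
    print(L,[ (q,proj(d,p+M@[L,0,83+q]).round(1)) for q in(-4,0,4)])
plan([618.9,-47,190],yaw=104.9,vmax=3.5)
E
```

```text
88 [(-4, array([323.1,  81.1])), (0, array([323.1,  81.9])), (4, array([323.2,  82.7]))]
-22 [(-4, array([323.5, 350.7])), (0, array([323.5, 345.8])), (4, array([323.5, 341.2]))]
pos [ 521.9 -193.4  214.3] yaw 131.78 dyaw -26.88 tilt [ 0.0009 -0.0008] n 6 j [-0.03  0.44  0.41  1.93 -0.24  0.82  1.24] F [ 0.7  0.9 -2.1] gap 13.1 ff 25.0 t 7.42
[0.74, 2.83, 0.4] rz 4.48
[0.96, 2.77, 0.4] rz 4.48
[1.17, 2.68, 0.4] rz 4.48
[1.38, 2.58, 0.4] rz 4.48
[1.58, 2.47, 0.4] rz 4.48
[1.77, 2.34, 0.4] rz 4.48
```

Request:
send_rows([
  {"fingers":-0.8,"offset":[0.74,2.83,0.4],"dr":[0,0,4.48]},
  {"fingers":-0.8,"offset":[0.96,2.77,0.4],"dr":[0,0,4.48]},
  {"fingers":-0.8,"offset":[1.17,2.68,0.4],"dr":[0,0,4.48]},
  {"fingers":-0.8,"offset":[1.38,2.58,0.4],"dr":[0,0,4.48]},
  {"fingers":-0.8,"offset":[1.58,2.47,0.4],"dr":[0,0,4.48]},
  {"fingers":-0.8,"offset":[1.77,2.34,0.4],"dr":[0,0,4.48]},
  {"fingers":-0.8,"offset":[0,0,0],"dr":[0,0,0]},
  {"fingers":-0.8,"offset":[0,0,0],"dr":[0,0,0]},
])

```text
t: 8.43
tool_pos: [617.8, -47.7, 189.0]
orientation: [-0.001, 0.609, 0.793, -0.001]
ft_force: [0.4, -0.5, -1.9]
finger_gap: 13.2
finger_force: 25.0
```

```bash
python3 - <<'E'
from h import *
d=snap('wrist','w6'); f=d['frame']; a=cv2.resize(f[60:480,100:540],(400,382))
e=snap('side','s6'); g=e['frame'][180:370,280:480]; g=cv2.resize(g,(400,380),interpolation=cv2.INTER_CUBIC)
cv2.imwrite('pics/c6.png',np.hstack([a[:380],g])[:,:,::-1])
plan([618.9,-47,190],yaw=104.9)
E
```

```text
pos [617.9 -48.3 189.7] yaw 104.81 dyaw 0.09 tilt [0.0004 0.0011] n 1 j [-0.33  0.58  0.48  1.79 -0.34  0.85  0.57] F [ 0.6 -0.3 -1.5] gap 12.9 ff 25.0 t 8.53
[0.1, 0.13, -0.03] rz -0.09
```

View pics/c6.png

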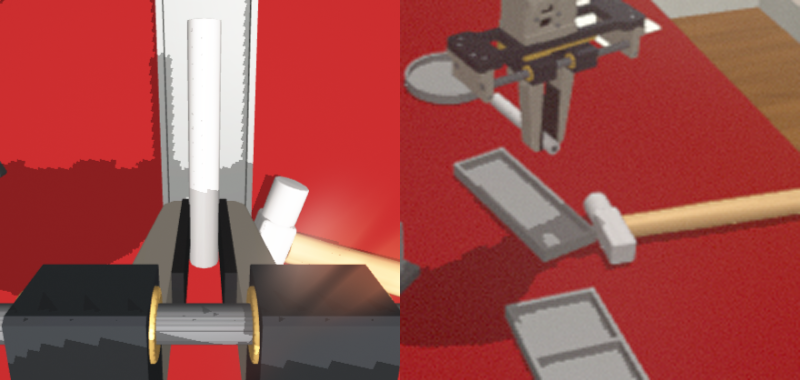

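The shaft hangs level over the long tray, which runs parallel to it (tray columns 158–258 in the crop, shaft at 205). I'll measure the lateral offset.

```bash
python3 - <<'E'
from h import *
d=load('w6'); s=robot.state(); M=rot(s['orientation']); p=s['tool_pos']
hsv=cv2.cvtColor(d['frame'],cv2.COLOR_RGB2HSV); red=(hsv[...,1]>110)
for v in range(60,240,20):
    r=red[v,220:440]; k=np.where(~r)[0]; u0,u1=220+k[0],220+k[-1]+1
    a,b=[M.T@(onz(d,u,v,14)-p) for u in(u0,u1)]
    print(v,u0,u1,a[:2].round(1),b[:2].round(1),round((a[1]+b[1])/2,2),round(b[1]-a[1],1))
for L in(88,-22): print(proj(d,p+M@[L,0,83]).round(1))
g=cv2.Canny(d['frame'],40,120)
for v in(90,110,150,200,250,300): print(v,np.where(g[v,280:370])[0]+280)
E
```

```text
60 270 384 [107.9 -30.9] [107.9  33.6] 1.38 64.5
80 271 384 [ 97.2 -30.6] [97.3 34. ] 1.7 64.7
100 272 383 [ 86.3 -30.4] [86.4 33.9] 1.74 64.3
120 273 382 [ 75.2 -30.2] [75.2 33.8] 1.77 64.0
140 273 382 [ 63.7 -30.6] [63.8 34.2] 1.81 64.8
160 274 381 [ 51.9 -30.4] [52.  34.1] 1.85 64.4
180 275 380 [ 39.9 -30.1] [40.  33.9] 1.89 64.1
200 276 380 [ 27.5 -29.9] [27.6 34.4] 2.24 64.3
220 276 379 [ 14.7 -30.3] [14.9 34.2] 1.98 64.5
[323.9  86.6]
[323.7 351.8]
90 [280 305 307 310 311 341 343 369]
110 [281 305 310 311 341 343 367 368 369]
150 [280 282 289 306 308 341 343 367]
200 [282 284 290 291 306 308 311 312 340 342 366]
250 [283 286 308 340 369]
300 [297 309 335 340 352]
```

Request:
send_rows([
  {"fingers":-0.8,"offset":[0.1,0.18,3],"dr":[0,0,-0.1]},
  {"fingers":-0.8,"offset":[0,0,3],"dr":[0,0,0]},
  {"fingers":-0.8,"offset":[0,0,2],"dr":[0,0,0]},
  {"fingers":-0.8,"offset":[0,0,0.7],"dr":[0,0,0]},
  {"fingers":-0.8,"offset":[0,0,0.3],"dr":[0,0,0]},
  {"fingers":-0.8,"offset":[0,0,0],"dr":[0,0,0]},
])

```text
t: 9.28
tool_pos: [620.6, -45.4, 100.8]
orientation: [0.001, 0.609, 0.793, 0.0]
ft_force: [0.7, 0.3, -2.3]
finger_gap: 13.2
finger_force: 25.0
```

```bash
python3 - <<'E'
from h import *
d=snap('wrist','w7'); s=robot.state(); M=rot(s['orientation']); p=s['tool_pos']; print(p,s['ft_force'])
hsv=cv2.cvtColor(d['frame'],cv2.COLOR_RGB2HSV); red=(hsv[...,1]>110)
for v in range(40,200,30):
    r=red[v,200:460]; k=np.where(~r)[0]; u0,u1=200+k[0],200+k[-1]+1
    a,b=[M.T@(onz(d,u,v,14)-p) for u in(u0,u1)]
    print(v,u0,u1,a[:2].round(1),b[:2].round(1),round((a[1]+b[1])/2,2),round(b[1]-a[1],1))
E
```

```text
[620.65408761 -45.38126564 100.92248465] [-0.06999265  0.37749284 -1.3401112 ]
40 231 406 [103.8 -34. ] [103.7  30.2] -1.85 64.2
70 233 405 [ 93.5 -33.8] [93.5 30.4] -1.71 64.3
100 235 404 [ 82.8 -33.7] [82.8 30.6] -1.56 64.3
130 236 402 [ 71.7 -34. ] [71.7 30.4] -1.8 64.4
160 238 401 [ 60.2 -33.9] [60.2 30.6] -1.64 64.4
190 240 399 [ 48.3 -33.7] [48.2 30.4] -1.69 64.1
```

Request:
send_rows([
  {"fingers":-0.8,"offset":[0,-0.17,0.2],"dr":[0,0,0]},
  {"fingers":-0.8,"offset":[0,0,0],"dr":[0,0,0]},
  {"fingers":-0.8,"offset":[0,0,0],"dr":[0,0,0]},
])

```text
t: 9.7
tool_pos: [618.6, -45.7, 98.3]
orientation: [0.0, 0.609, 0.793, 0.0]
ft_force: [-0.8, -0.1, -1.9]
finger_gap: 13.5
finger_force: 25.0
```

```bash
cat > lat.py <<'E'
from h import *
for i in range(2):
    d=snap('wrist','w8'); s=robot.state(); M=rot(s['orientation']); p=s['tool_pos']; print(p,s['ft_force'])
hsv=cv2.cvtColor(d['frame'],cv2.COLOR_RGB2HSV); red=(hsv[...,1]>110)
for v in range(40,200,50):
    r=red[v,200:460]; k=np.where(~r)[0]; u0,u1=200+k[0],200+k[-1]+1
    a,b=[M.T@(onz(d,u,v,14)-p) for u in(u0,u1)]
    print(v,a[:2].round(1),b[:2].round(1),round((a[1]+b[1])/2,2))
E
python3 lat.py
```

```text
[618.57056119 -45.68521584  98.23138575] [ 0.67009546 -0.07825924 -0.68752514]
[618.54439888 -45.6772374   98.1892118 ] [ 0.67972446  0.30454312 -1.02528213]
40 [103.4 -31.5] [103.4  32.4] 0.46
90 [ 86.3 -31.8] [86.3 32.7] 0.46
140 [ 68.1 -31.7] [68.1 32.6] 0.45
190 [ 48.7 -31.5] [48.7 32.8] 0.65
```

Request:
send_rows([
  {"fingers":-0.8,"offset":[0,0.04,0.2],"dr":[0,0,0]},
  {"fingers":-0.8,"offset":[0,0,0.1],"dr":[0,0,0]},
  {"fingers":-0.8,"offset":[0,0,0],"dr":[0,0,0]},
  {"fingers":-0.8,"offset":[0,0,0],"dr":[0,0,0]},
])

```text
t: 10.3
tool_pos: [618.9, -45.6, 95.1]
orientation: [0.0, 0.609, 0.793, 0.0]
ft_force: [0.3, 0.3, -1.3]
finger_gap: 13.4
finger_force: 25.0
```

Request:
send_rows([
  {"fingers":-0.8,"offset":[0,0,0.05],"dr":[0,0,0]},
  {"fingers":-0.8,"offset":[0,0,0],"dr":[0,0,0]},
])

```text
t: 10.55
tool_pos: [618.9, -45.6, 94.6]
orientation: [-0.0, 0.609, 0.793, 0.0]
ft_force: [-0.1, -0.0, -1.2]
finger_gap: 13.0
finger_force: 25.0
```

Request:
send_rows([
  {"fingers":-0.8,"offset":[0,0,0.06],"dr":[0,0,0]},
  {"fingers":-0.8,"offset":[0,0,0],"dr":[0,0,0]},
])

```text
t: 10.8
tool_pos: [618.9, -45.6, 94.0]
orientation: [0.0, 0.609, 0.793, 0.0]
ft_force: [0.2, 0.9, -0.8]
finger_gap: 12.8
finger_force: 25.0
```

Request:
send_rows([
  {"fingers":-0.8,"offset":[0,0,0.05],"dr":[0,0,0]},
  {"fingers":-0.8,"offset":[0,0,0],"dr":[0,0,0]},
])

```text
t: 11.05
tool_pos: [618.9, -45.7, 93.9]
orientation: [0.0, 0.609, 0.793, 0.0]
ft_force: [-1.9, -0.3, 3.3]
finger_gap: 13.0
finger_force: 25.0
```

Force step shows contact with the floor. I'll open slightly and rise.

Request:
send_rows([
  {"fingers":-0.7,"offset":[0,0,0],"dr":[0,0,0]},
  {"fingers":-0.67,"offset":[0,0,0],"dr":[0,0,0]},
  {"fingers":-0.64,"offset":[0,0,0],"dr":[0,0,0]},
  {"fingers":-0.64,"offset":[0,0,0],"dr":[0,0,0]},
])

```text
t: 11.55
tool_pos: [618.9, -45.6, 93.3]
orientation: [-0.0, 0.609, 0.793, -0.0]
ft_force: [0.6, -0.5, -0.8]
finger_gap: 16.4
finger_force: 0.0
```

Request:
send_rows([
  {"fingers":-0.64,"offset":[0,0,-0.3],"dr":[0,0,0]},
  {"fingers":-0.64,"offset":[0,0,-0.7],"dr":[0,0,0]},
  {"fingers":-0.64,"offset":[0,0,-1.5],"dr":[0,0,0]},
  {"fingers":0,"offset":[0,0,-4],"dr":[0,0,0]},
  {"fingers":0.2,"offset":[0,0,-5],"dr":[0,0,0]},
  {"fingers":0.2,"offset":[0,0,-5],"dr":[0,0,0]},
])

```text
t: 12.3
tool_pos: [618.8, -45.8, 261.2]
orientation: [0.0, 0.609, 0.793, 0.0]
ft_force: [1.0, 0.5, 1.1]
finger_gap: 44.7
finger_force: 0.0
```

```bash
python3 - <<'E'
from h import *
s=robot.state(); print(s['ft_force'],s['finger_gap'],s['tool_pos'])
d=snap('wrist','w9')
# large wheel from w5 (scaling check)
f=load('w5'); print([onz(f,u,v,z).round(1) for u,v,z in((82,221,26),(99,211,4))])
plan([480,-230,240],yaw=90)
E
```

```text
[0.9612399  0.48416863 1.12252544] 44.719055950898806 [618.7520794  -45.75183475 261.15083174]
[array([ 396.9, -293.6,   26. ]), array([ 395.9, -292.1,    4. ])]
pos [621.7 -46.6 268.2] yaw 104.95 dyaw -14.95 tilt [ 0.0024 -0.0115] n 5 j [-0.37  0.49  0.53  1.74 -0.29  0.98  0.53] F [ 1.3 -1.4  3.8] gap 48.5 ff 0.0 t 12.35
[-2.81, -3.69, 0.56] rz 2.99
[-3.0, -3.53, 0.56] rz 2.99
[-3.18, -3.37, 0.56] rz 2.99
[-3.35, -3.2, 0.56] rz 2.99
[-3.52, -3.02, 0.56] rz 2.99
```

View pics/w9.png

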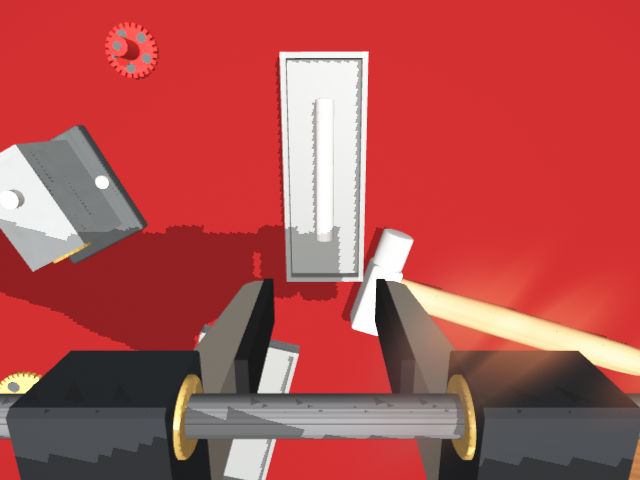

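The shaft lies inside the long tray (column 324, rows 98–240), clear of the walls. Next is a view of the large wheel and the two-bay tray.

```bash
python3 - <<'E'
from h import *
plan([490,-400,285],yaw=90)
E
```

```text
pos [621.7 -46.6 268.2] yaw 104.95 dyaw -14.95 tilt [ 0.0024 -0.0115] n 8 j [-0.37  0.49  0.53  1.74 -0.29  0.98  0.53] F [ 1.3 -1.4  3.8] gap 48.5 ff 0.0 t 12.35
[-3.84, -2.73, -0.21] rz 1.87
[-3.93, -2.6, -0.21] rz 1.87
[-4.01, -2.47, -0.21] rz 1.87
[-4.09, -2.34, -0.21] rz 1.87
[-4.17, -2.21, -0.21] rz 1.87
[-4.24, -2.07, -0.21] rz 1.87
[-4.3, -1.93, -0.21] rz 1.87
[-4.36, -1.79, -0.21] rz 1.87
```

Request:
send_rows([
  {"fingers":0.2,"offset":[-3.84,-2.73,-0.21],"dr":[0,0,1.87]},
  {"fingers":0.2,"offset":[-3.93,-2.6,-0.21],"dr":[0,0,1.87]},
  {"fingers":0.2,"offset":[-4.01,-2.47,-0.21],"dr":[0,0,1.87]},
  {"fingers":0.2,"offset":[-4.09,-2.34,-0.21],"dr":[0,0,1.87]},
  {"fingers":0.2,"offset":[-4.17,-2.21,-0.21],"dr":[0,0,1.87]},
  {"fingers":0.2,"offset":[-4.24,-2.07,-0.21],"dr":[0,0,1.87]},
  {"fingers":0.2,"offset":[-4.3,-1.93,-0.21],"dr":[0,0,1.87]},
  {"fingers":0.2,"offset":[-4.36,-1.79,-0.21],"dr":[0,0,1.87]},
  {"fingers":0.2,"offset":[0,0,0],"dr":[0,0,0]},
  {"fingers":0.2,"offset":[0,0,0],"dr":[0,0,0]},
  {"fingers":0.2,"offset":[0,0,0],"dr":[0,0,0]},
])

```text
t: 13.72
tool_pos: [488.5, -397.4, 275.3]
orientation: [-0.0, 0.706, 0.708, 0.001]
ft_force: [-0.0, 0.5, 0.1]
finger_gap: 55.1
finger_force: 0.0
```

```bash
python3 - <<'E'
from m import *
d=snap('wrist','w10'); s=robot.state(); print(s['tool_pos'],s['t'])
for nm,c in blobs(d,amin=300):
    r=cv2.minAreaRect(c);(u,v),(w,h),a=r
    print(nm,int(u),int(v),int(w),int(h),int(cv2.contourArea(c)),onz(d,u,v,5).round(1)[:2])
    if nm=='brass' and v<330:
        (x,y),ax,_=cv2.fitEllipse(cv2.convexHull(c)); print(' ell',onz(d,x,y,4).round(1),ax)
E
```

```text
[ 488.52297873 -397.47275604  275.30908702] 13.775
brass 498 425 28 68 938 [ 662.9 -616.3]
brass 157 416 30 86 1358 [ 324.4 -607.7]
brass 207 79 80 76 4648 [ 396.6 -292.8]
 ell [ 396.3 -293.     4. ] (74.85399627685547, 82.23912048339844)
grey 575 436 57 128 7076 [ 741.8 -629.6]
grey 69 436 56 138 6422 [ 232.8 -630.8]
grey 345 415 165 379 29781 [ 510.5 -605.1]
grey 206 334 53 127 3728 [ 379.9 -516.8]
grey 201 79 25 18 359 [ 392.4 -292.9]
grey 454 67 122 138 15741 [ 590.3 -283.8]
```

View pics/w10.png

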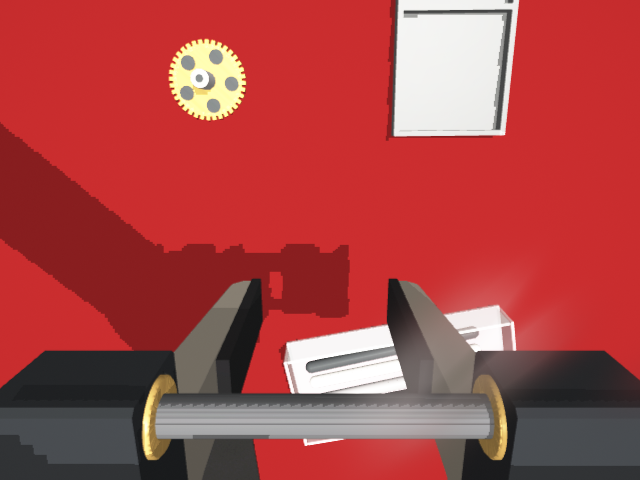

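The large wheel is at (207,79), hub at (200,77). The tray's outer corners are at (394,136) and (506,134), its divider near row 11; the loupe tray at the bottom doesn't belong to the job.

```bash
python3 - <<'E'
from h import *
d=load('w10')
for u,v in((394,136),(506,134),(398,2),(517,2),(401,11),(510,11)): print(u,v,onz(d,u,v,14).round(1))
d1=load('w5'); print('hub',onz(d,200,77,26).round(1))
d=load('w1')
for u,v in((362,338),(362,466),(437,466)): print(u,v,onz(d,u,v,14).round(1))
plan([396.4,-293.2,160],yaw=90,vmax=4)
E
```

```text
394 136 [ 544.1 -335.5   14. ]
506 134 [ 632.6 -333.7   14. ]
398 2 [ 542.4 -240.2   14. ]
517 2 [ 629.3 -240.    14. ]
401 11 [ 544.9 -246.1   14. ]
510 11 [ 624.9 -245.9   14. ]
hub [ 397. -293.   26.]
362 338 [ 539.5 -168.1   14. ]
362 466 [ 543.7 -335.    14. ]
437 466 [ 631.1 -334.8   14. ]
pos [ 488.5 -397.5  275.3] yaw 90.2 dyaw -0.2 tilt [-0.0009 -0.0004] n 5 j [ 0.16  0.52  0.65  1.71 -0.36  1.03  0.94] F [-0.1 -0.4 -0.4] gap 55.0 ff 0.0 t 13.78
[2.09, -1.84, 2.31] rz 0.04
[2.09, -1.84, 2.31] rz 0.04
[2.09, -1.84, 2.31] rz 0.04
[2.09, -1.84, 2.31] rz 0.04
[2.09, -1.84, 2.31] rz 0.04
```

Request:
send_rows([
  {"fingers":0,"offset":[2.09,-1.84,2.31],"dr":[0,0,0]},
  {"fingers":0,"offset":[2.09,-1.84,2.31],"dr":[0,0,0]},
  {"fingers":0,"offset":[2.09,-1.84,2.31],"dr":[0,0,0]},
  {"fingers":0,"offset":[2.09,-1.84,2.31],"dr":[0,0,0]},
  {"fingers":0,"offset":[2.09,-1.84,2.31],"dr":[0,0,0]},
  {"fingers":0,"offset":[0,0,0],"dr":[0,0,0]},
  {"fingers":0,"offset":[0,0,0],"dr":[0,0,0]},
  {"fingers":0,"offset":[0,0,0],"dr":[0,0,0]},
])

```text
t: 14.78
tool_pos: [396.8, -295.7, 160.8]
orientation: [0.001, 0.707, 0.707, 0.0]
ft_force: [-0.0, -1.0, -0.6]
finger_gap: 46.0
finger_force: 0.0
```

```bash
cat > wheel.py <<'E'
from m import *
def wheel(f,cur):
    d=snap('wrist',f); best=None
    for nm,c in blobs(d,amin=300):
        if nm!='brass': continue
        x,y,w,h=cv2.boundingRect(c); P=onz(d,x+w/2,y+h/2,4)
        if np.hypot(*(P[:2]-cur))<25: best=c
    (x,y),ax,_=cv2.fitEllipse(cv2.convexHull(best)); P=onz(d,x,y,4); print('wheel',P.round(1),np.round(ax),(round(x),round(y)))
    return P
E
python3 - <<'E'
from wheel import *
P=wheel('w11',[396.5,-293]); plan([P[0],P[1],94],yaw=90)
E
```

```text
wheel [ 396.1 -292.5    4. ] [ 98. 101.] (322, 245)
pos [ 396.5 -295.6  160.6] yaw 90.04 dyaw -0.04 tilt [ 0.0014 -0.0019] n 2 j [ 0.09  0.47  0.59  2.12 -0.42  0.67  0.96] F [0.5 0.7 1.1] gap 46.0 ff 0.0 t 14.82
[0.15, -0.02, 3.33] rz 0.02
[0.15, -0.02, 3.33] rz 0.02
```

Request:
send_rows([
  {"fingers":0,"offset":[0.3,-0.04,3],"dr":[0,0,0]},
  {"fingers":0,"offset":[0,0,3],"dr":[0,0,0]},
  {"fingers":0,"offset":[0,0,0.6],"dr":[0,0,0]},
  {"fingers":-0.3,"offset":[0,0,0],"dr":[0,0,0]},
  {"fingers":-0.5,"offset":[0,0,0],"dr":[0,0,0]},
  {"fingers":-0.5,"offset":[0,0,0],"dr":[0,0,0]},
  {"fingers":-0.5,"offset":[0,0,0],"dr":[0,0,0]},
], newtons=15)

```text
t: 15.7
tool_pos: [395.3, -291.7, 94.3]
orientation: [0.0, 0.707, 0.707, 0.0]
ft_force: [0.5, 1.0, -0.1]
finger_gap: 22.7
finger_force: 0.0
```

```bash
python3 - <<'E'
from h import *
plan([396.3,-292.7,94],yaw=90)
E
```

```text
pos [ 395.3 -291.7   94.3] yaw 90.04 dyaw -0.04 tilt [ 0.0003 -0.0009] n 1 j [ 0.17  0.58  0.49  2.14 -0.53  0.54  1.05] F [ 0.5  1.  -0.1] gap 22.7 ff 0.0 t 15.7
[-0.1, 0.1, 0.03] rz 0.04
```

Request:
send_rows([
  {"fingers":-0.6,"offset":[-0.08,0.1,0.03],"dr":[0,0,0]},
  {"fingers":-0.85,"offset":[0,0,0],"dr":[0,0,0]},
  {"fingers":-0.85,"offset":[0,0,0],"dr":[0,0,0]},
  {"fingers":-0.85,"offset":[0,0,0],"dr":[0,0,0]},
])

```text
t: 16.2
tool_pos: [396.2, -292.5, 93.6]
orientation: [0.0, 0.707, 0.707, 0.0]
ft_force: [0.5, 0.3, 1.7]
finger_gap: 13.2
finger_force: 15.0
```

Request:
send_rows([
  {"fingers":-0.85,"offset":[0,0,0],"dr":[0,0,0]},
  {"fingers":-0.85,"offset":[0,0,0],"dr":[0,0,0]},
  {"fingers":-0.85,"offset":[0,0,-1],"dr":[0,0,0]},
  {"fingers":-0.85,"offset":[0,0,-2],"dr":[0,0,0]},
  {"fingers":-0.85,"offset":[0,0,-3],"dr":[0,0,0]},
  {"fingers":-0.85,"offset":[0,0,-3],"dr":[0,0,0]},
  {"fingers":-0.85,"offset":[0,0,0],"dr":[0,0,0]},
], newtons=25)

```text
t: 17.08
tool_pos: [396.7, -292.9, 185.4]
orientation: [0.002, 0.707, 0.707, 0.001]
ft_force: [1.4, 0.2, -1.7]
finger_gap: 13.3
finger_force: 25.0
```

```bash
python3 - <<'E'
from h import *
snap('wrist','w12')
plan([587,-288.5,180],yaw=90)
E
```

```text
pos [ 396.2 -292.3  184.2] yaw 90.05 dyaw -0.05 tilt [ 0.0002 -0.0016] n 4 j [ 0.05  0.42  0.63  2.11 -0.38  0.72  0.93] F [-0.6  0.6 -1.8] gap 13.0 ff 25.0 t 17.12
[0.09, 4.77, 0.1] rz 0.01
[0.09, 4.77, 0.1] rz 0.01
[0.09, 4.77, 0.1] rz 0.01
[0.09, 4.77, 0.1] rz 0.01
```

Request:
send_rows([
  {"fingers":-0.85,"offset":[0.09,3.8,0.1],"dr":[0,0,0]},
  {"fingers":-0.85,"offset":[0.09,3.8,0.1],"dr":[0,0,0]},
  {"fingers":-0.85,"offset":[0.09,3.8,0.1],"dr":[0,0,0]},
  {"fingers":-0.85,"offset":[0.09,3.8,0.1],"dr":[0,0,0]},
  {"fingers":-0.85,"offset":[0,3.88,0.1],"dr":[0,0,0]},
  {"fingers":-0.85,"offset":[0,0,0],"dr":[0,0,0]},
  {"fingers":-0.85,"offset":[0,0,0],"dr":[0,0,0]},
  {"fingers":-0.85,"offset":[0,0,0],"dr":[0,0,0]},
])

```text
t: 18.12
tool_pos: [585.3, -289.1, 178.0]
orientation: [-0.001, 0.707, 0.707, -0.0]
ft_force: [0.4, -0.6, -0.6]
finger_gap: 13.3
finger_force: 25.0
```

```bash
python3 - <<'E'
from h import *
snap('wrist','w13')
plan([587,-288.5,98],yaw=90)
E
```

```text
pos [ 585.6 -289.1  178.3] yaw 89.95 dyaw 0.05 tilt [-0.0004  0.0009] n 2 j [ 0.    0.67  0.58  1.71 -0.45  0.9   0.77] F [-0.6  0.  -0.5] gap 13.3 ff 25.0 t 18.18
[0.03, 0.07, 4.02] rz -0.02
[0.03, 0.07, 4.02] rz -0.02
```

View pics/w13.png

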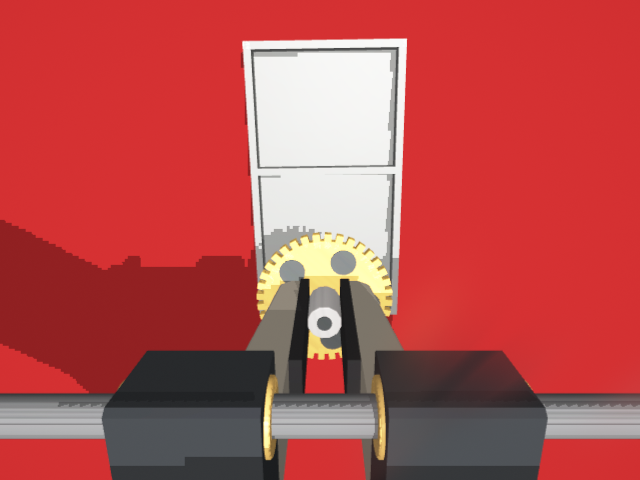

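The wheel is held level over the large bay; tray top corners are at (243,42) and (406,40), divider at rows 167–176.

```bash
python3 - <<'E'
from h import *
d=load('w13')
for u,v in((243,42),(406,40),(256,167),(401,166),(256,176),(396,300),(262,300)): print(u,v,onz(d,u,v,14).round(1))
E
```

```text
243 42 [ 542.  -173.9   14. ]
406 40 [ 629.3 -173.1   14. ]
256 167 [ 546.  -240.5   14. ]
401 166 [ 629.9 -240.    14. ]
256 176 [ 545.7 -245.7   14. ]
396 300 [ 630.9 -324.3   14. ]
262 300 [ 545.9 -324.3   14. ]
```

Request:
send_rows([
  {"fingers":-0.85,"offset":[0,0.1,3],"dr":[0,0,0]},
  {"fingers":-0.85,"offset":[0,0,3],"dr":[0,0,0]},
  {"fingers":-0.85,"offset":[0,0,1.2],"dr":[0,0,0]},
  {"fingers":-0.85,"offset":[0,0,0.3],"dr":[0,0,0]},
  {"fingers":-0.85,"offset":[0,0,0],"dr":[0,0,0]},
  {"fingers":-0.85,"offset":[0,0,0],"dr":[0,0,0]},
])

```text
t: 18.92
tool_pos: [588.3, -289.0, 104.6]
orientation: [0.001, 0.707, 0.707, 0.0]
ft_force: [0.2, -0.3, -0.8]
finger_gap: 13.2
finger_force: 25.0
```

Request:
send_rows([
  {"fingers":-0.85,"offset":[0,0,0.3],"dr":[0,0,0]},
  {"fingers":-0.85,"offset":[0,0,0.2],"dr":[0,0,0]},
  {"fingers":-0.85,"offset":[0,0,0],"dr":[0,0,0]},
  {"fingers":-0.85,"offset":[0,0,0],"dr":[0,0,0]},
])

```text
t: 19.42
tool_pos: [587.8, -288.7, 98.5]
orientation: [-0.0, 0.707, 0.707, 0.0]
ft_force: [-0.3, 0.4, -0.9]
finger_gap: 12.9
finger_force: 25.0
```

Request:
send_rows([
  {"fingers":-0.85,"offset":[0,0,0.08],"dr":[0,0,0]},
  {"fingers":-0.85,"offset":[0,0,0],"dr":[0,0,0]},
])

```text
t: 19.68
tool_pos: [587.8, -288.8, 97.7]
orientation: [0.0, 0.707, 0.707, 0.0]
ft_force: [0.1, 0.2, -1.8]
finger_gap: 13.2
finger_force: 25.0
```

Request:
send_rows([
  {"fingers":-0.85,"offset":[0,0,0.06],"dr":[0,0,0]},
  {"fingers":-0.85,"offset":[0,0,0],"dr":[0,0,0]},
])

```text
t: 19.92
tool_pos: [587.8, -288.8, 97.6]
orientation: [-0.0, 0.707, 0.707, 0.0]
ft_force: [-2.0, 0.8, 4.1]
finger_gap: 13.0
finger_force: 25.0
```

Request:
send_rows([
  {"fingers":-0.85,"offset":[0,0,0.04],"dr":[0,0,0]},
  {"fingers":-0.85,"offset":[0,0,0],"dr":[0,0,0]},
])

```text
t: 20.18
tool_pos: [587.8, -288.8, 97.6]
orientation: [-0.0, 0.707, 0.707, 0.0]
ft_force: [-3.5, 1.6, 7.7]
finger_gap: 13.4
finger_force: 25.0
```

Request:
send_rows([
  {"fingers":-0.7,"offset":[0,0,0],"dr":[0,0,0]},
  {"fingers":-0.5,"offset":[0,0,0],"dr":[0,0,0]},
  {"fingers":-0.5,"offset":[0,0,0],"dr":[0,0,0]},
  {"fingers":-0.5,"offset":[0,0,-0.5],"dr":[0,0,0]},
  {"fingers":-0.5,"offset":[0,0,-1.5],"dr":[0,0,0]},
  {"fingers":-0.3,"offset":[0,0,-4],"dr":[0,0,0]},
  {"fingers":0,"offset":[0,0,-4],"dr":[0,0,0]},
  {"fingers":0,"offset":[0,0,-2],"dr":[0,0,0]},
  {"fingers":0,"offset":[0,0,0],"dr":[0,0,0]},
])

```text
t: 21.3
tool_pos: [588.4, -289.0, 218.3]
orientation: [0.001, 0.707, 0.707, 0.001]
ft_force: [-0.1, 1.2, -1.0]
finger_gap: 46.1
finger_force: 0.0
```

```bash
python3 - <<'E'
from h import *
from wheel import wheel
wheel('w14',[587.5,-288.5])
plan([446.5,100,220],yaw=90)
E
```

```text
Traceback (most recent call last):
  File "wheel.py", line 8, in wheel
    (x,y),ax,_=cv2.fitEllipse(cv2.convexHull(best)); P=onz(d,x,y,4); print('wheel',P.round(1),np.round(ax),(round(x),round(y)))
                              ~~~~~~~~~~~~~~^^^^^^
cv2.error: OpenCV(4.12.0) /io/opencv/modules/imgproc/src/convhull.cpp:143: error: (-215:Assertion failed) total >= 0 && (depth == CV_32F || depth == CV_32S) in function 'convexHull'
```

```bash
python3 - <<'E'
from m import *
d=load('w14')
for nm,c in blobs(d,amin=100):
    if nm=='brass':
        x,y,w,h=cv2.boundingRect(c); print(x,y,w,h,onz(d,x+w/2,y+h/2,8).round(1))
print('expected',proj(d,[587.8,-288.8,8]))
plan([446.5,100,220],yaw=90)
E
```

```text
456 382 25 78 [ 708.6 -454.5    8. ]
168 375 31 85 [ 473.7 -450.8    8. ]
289 248 60 20 [ 585.5 -312.2    8. ]
285 187 71 26 [ 586.7 -269.1    8. ]
expected [322.08552416 227.07233135]
pos [ 587.8 -288.4  216.7] yaw 90.06 dyaw -0.06 tilt [-0.0003 -0.0004] n 9 j [-0.02  0.62  0.61  1.69 -0.42  0.96  0.74] F [-0.  -0.9 -0. ] gap 46.0 ff 0.0 t 21.35
[4.32, -1.57, -0.04] rz 0.01
[4.32, -1.57, -0.04] rz 0.01
[4.32, -1.57, -0.04] rz 0.01
[4.32, -1.57, -0.04] rz 0.01
[4.32, -1.57, -0.04] rz 0.01
[4.32, -1.57, -0.04] rz 0.01
[4.32, -1.57, -0.04] rz 0.01
[4.32, -1.57, -0.04] rz 0.01
[4.32, -1.57, -0.04] rz 0.01
```

View pics/w14.png

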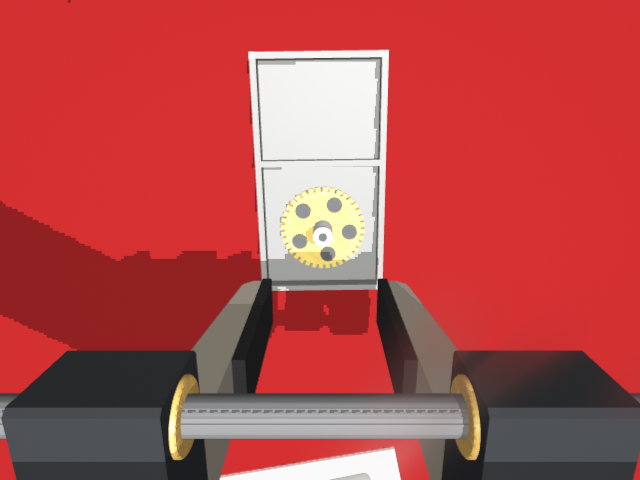

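The large wheel lies flat, hub up, at (322,228) in the large bay. On to the small wheel.

Request:
send_rows([
  {"fingers":0,"offset":[4.32,-1.57,0],"dr":[0,0,0]},
  {"fingers":0,"offset":[4.32,-1.57,0],"dr":[0,0,0]},
  {"fingers":0,"offset":[4.32,-1.57,0],"dr":[0,0,0]},
  {"fingers":0,"offset":[4.32,-1.57,0],"dr":[0,0,0]},
  {"fingers":0,"offset":[4.32,-1.57,0],"dr":[0,0,0]},
  {"fingers":0,"offset":[4.32,-1.57,0],"dr":[0,0,0]},
  {"fingers":0,"offset":[4.32,-1.57,0],"dr":[0,0,0]},
  {"fingers":0,"offset":[4.32,-1.57,0],"dr":[0,0,0]},
  {"fingers":0,"offset":[4.32,-1.57,0],"dr":[0,0,0]},
  {"fingers":0,"offset":[0,0,0],"dr":[0,0,0]},
  {"fingers":0,"offset":[0,0,0],"dr":[0,0,0]},
  {"fingers":0,"offset":[0,0,0],"dr":[0,0,0]},
])

```text
t: 22.85
tool_pos: [446.5, 98.6, 216.3]
orientation: [0.0, 0.708, 0.706, -0.0]
ft_force: [0.2, 0.6, 0.2]
finger_gap: 45.5
finger_force: 0.0
```

```bash
python3 - <<'E'
from wheel import *
P=wheel('w15',[446.5,118]); plan([P[0],P[1],94],yaw=90)
d=load('w15'); hsv=cv2.cvtColor(d['frame'],cv2.COLOR_RGB2HSV)
m=((hsv[...,1]<60)&(hsv[...,2]>60)).astype(np.uint8); u,v=proj(d,[P[0],P[1],26]).astype(int); print(u,v)
q=np.zeros_like(m); q[v-14:v+15,u-14:u+15]=m[v-14:v+15,u-14:u+15]; c=max(cv2.findContours(q,0,1)[0],key=cv2.contourArea); print(cv2.minEnclosingCircle(c))
E
```

```text
wheel [446.3 119.7   4. ] [53. 54.] (324, 198)
pos [446.5  98.6 216.4] yaw 89.89 dyaw 0.11 tilt [0.0007 0.0002] n 3 j [-0.82  0.3   0.62  2.17 -0.25  0.75 -0.04] F [ 0.1 -0.6 -1.1] gap 45.9 ff 0.0 t 22.9
[0.7, -0.01, 4.08] rz -0.04
[0.7, -0.01, 4.08] rz -0.04
[0.7, -0.01, 4.08] rz -0.04
323 203
((323.0, 203.0), 19.799089431762695)
```

Request:
send_rows([
  {"fingers":0,"offset":[2.1,-0.02,2],"dr":[0,0,0]},
  {"fingers":0,"offset":[0,0,3.5],"dr":[0,0,0]},
  {"fingers":0,"offset":[0,0,3.5],"dr":[0,0,0]},
  {"fingers":0,"offset":[0,0,2.5],"dr":[0,0,0]},
  {"fingers":0,"offset":[0,0,0.7],"dr":[0,0,0]},
  {"fingers":-0.3,"offset":[0,0,0],"dr":[0,0,0]},
  {"fingers":-0.5,"offset":[0,0,0],"dr":[0,0,0]},
  {"fingers":-0.5,"offset":[0,0,0],"dr":[0,0,0]},
  {"fingers":-0.5,"offset":[0,0,0],"dr":[0,0,0]},
], newtons=15)

```text
t: 24.02
tool_pos: [446.3, 121.3, 95.3]
orientation: [0.0, 0.707, 0.707, 0.001]
ft_force: [-0.1, 0.7, -0.5]
finger_gap: 22.7
finger_force: 0.0
```

```bash
python3 - <<'E'
from h import *
plan([446.3,119.6,94],yaw=90)
E
```

```text
pos [446.3 121.3  95.3] yaw 90.06 dyaw -0.06 tilt [-0.0006 -0.0011] n 1 j [-0.7   0.54  0.44  2.2  -0.49  0.49  0.12] F [-0.1  0.7 -0.5] gap 22.7 ff 0.0 t 24.02
[-0.17, -0.0, 0.13] rz 0.06
```

Request:
send_rows([
  {"fingers":-0.6,"offset":[-0.15,0,0.1],"dr":[0,0,0]},
  {"fingers":-0.85,"offset":[0,0,0],"dr":[0,0,0]},
  {"fingers":-0.85,"offset":[0,0,0],"dr":[0,0,0]},
  {"fingers":-0.85,"offset":[0,0,0],"dr":[0,0,0]},
  {"fingers":-0.85,"offset":[0,0,0],"dr":[0,0,0]},
])

```text
t: 24.65
tool_pos: [446.0, 119.3, 93.7]
orientation: [0.0, 0.707, 0.707, -0.0]
ft_force: [-0.0, -0.7, 1.8]
finger_gap: 13.7
finger_force: 15.0
```

Request:
send_rows([
  {"fingers":-0.85,"offset":[0,0,0],"dr":[0,0,0]},
  {"fingers":-0.85,"offset":[0,0,-1],"dr":[0,0,0]},
  {"fingers":-0.85,"offset":[0,0,-2],"dr":[0,0,0]},
  {"fingers":-0.85,"offset":[0,0,-3],"dr":[0,0,0]},
  {"fingers":-0.85,"offset":[0,0,-3],"dr":[0,0,0]},
  {"fingers":-0.85,"offset":[0,0,-3],"dr":[0,0,0]},
  {"fingers":-0.85,"offset":[0,0,0],"dr":[0,0,0]},
], newtons=25)

```text
t: 25.52
tool_pos: [447.1, 120.1, 215.8]
orientation: [0.0, 0.707, 0.707, 0.003]
ft_force: [0.2, -0.2, -0.8]
finger_gap: 13.4
finger_force: 25.0
```

```bash
python3 - <<'E'
from h import *
plan([585.5,-209,210],yaw=90,vmax=4)
E
```

```text
pos [447.1 120.1 215.8] yaw 90.06 dyaw -0.06 tilt [-0.0029 -0.0042] n 9 j [-0.87  0.31  0.63  2.16 -0.27  0.75 -0.06] F [ 0.2 -0.2 -0.8] gap 13.4 ff 25.0 t 25.52
[-3.66, 1.53, 0.06] rz 0.01
[-3.66, 1.53, 0.06] rz 0.01
[-3.66, 1.53, 0.06] rz 0.01
[-3.66, 1.54, 0.06] rz 0.01
[-3.66, 1.54, 0.06] rz 0.01
[-3.66, 1.54, 0.06] rz 0.01
[-3.66, 1.54, 0.06] rz 0.01
[-3.66, 1.54, 0.06] rz 0.01
[-3.66, 1.54, 0.06] rz 0.01
```

Request:
send_rows([
  {"fingers":-0.85,"offset":[-3.66,1.53,0],"dr":[0,0,0]},
  {"fingers":-0.85,"offset":[-3.66,1.53,0],"dr":[0,0,0]},
  {"fingers":-0.85,"offset":[-3.66,1.53,0],"dr":[0,0,0]},
  {"fingers":-0.85,"offset":[-3.66,1.54,0],"dr":[0,0,0]},
  {"fingers":-0.85,"offset":[-3.66,1.54,0],"dr":[0,0,0]},
  {"fingers":-0.85,"offset":[-3.66,1.54,0],"dr":[0,0,0]},
  {"fingers":-0.85,"offset":[-3.66,1.54,0],"dr":[0,0,0]},
  {"fingers":-0.85,"offset":[-3.66,1.54,0],"dr":[0,0,0]},
  {"fingers":-0.85,"offset":[-3.66,1.54,0],"dr":[0,0,0]},
  {"fingers":-0.85,"offset":[0,0,0],"dr":[0,0,0]},
  {"fingers":-0.85,"offset":[0,0,0],"dr":[0,0,0]},
  {"fingers":-0.85,"offset":[0,0,0],"dr":[0,0,0]},
])

```text
t: 27.02
tool_pos: [584.3, -208.2, 213.1]
orientation: [-0.001, 0.706, 0.708, 0.0]
ft_force: [0.9, 0.1, -0.5]
finger_gap: 13.6
finger_force: 25.0
```

```bash
python3 - <<'E'
from h import *
snap('wrist','w16')
plan([585.5,-209,98],yaw=90,vmax=4)
E
```

```text
pos [ 584.5 -208.2  213.4] yaw 90.14 dyaw -0.14 tilt [-0.001   0.0005] n 3 j [-0.17  0.58  0.63  1.78 -0.42  0.92  0.64] F [-0.4 -0.7 -0.1] gap 13.2 ff 25.0 t 27.07
[-0.03, 0.03, 3.85] rz 0.05
[-0.03, 0.03, 3.85] rz 0.05
[-0.03, 0.03, 3.85] rz 0.05
```

View pics/w16.png

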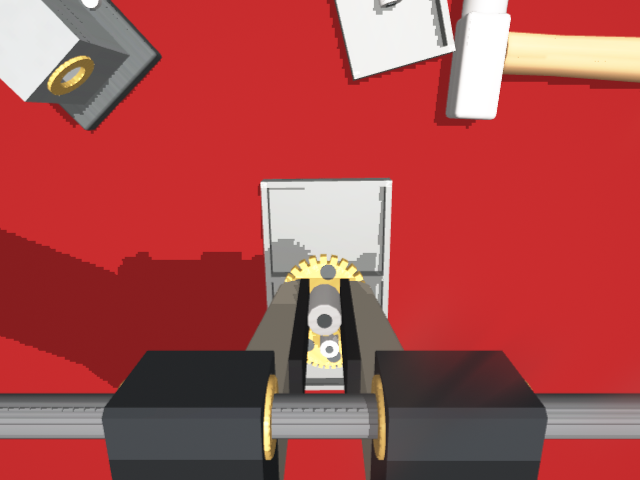

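The small wheel is held level over the small bay (tray top edge at row 181, columns 262–391). That was my last picture, so from here I check numerically.

Request:
send_rows([
  {"fingers":-0.85,"offset":[-0.08,0.06,3],"dr":[0,0,0]},
  {"fingers":-0.85,"offset":[0,0,3.5],"dr":[0,0,0]},
  {"fingers":-0.85,"offset":[0,0,3],"dr":[0,0,0]},
  {"fingers":-0.85,"offset":[0,0,1],"dr":[0,0,0]},
  {"fingers":-0.85,"offset":[0,0,0.3],"dr":[0,0,0]},
  {"fingers":-0.85,"offset":[0,0,0],"dr":[0,0,0]},
  {"fingers":-0.85,"offset":[0,0,0],"dr":[0,0,0]},
  {"fingers":-0.85,"offset":[0,0,0],"dr":[0,0,0]},
])

```text
t: 28.08
tool_pos: [585.5, -210.7, 106.5]
orientation: [0.001, 0.707, 0.707, 0.0]
ft_force: [0.6, 0.0, -0.4]
finger_gap: 13.2
finger_force: 25.0
```

```bash
python3 - <<'E'
from h import *
d=load('w16'); print([onz(d,u,v,14).round(1) for u,v in((262,181),(391,181),(271,273))])
E
```

```text
[array([ 542.8, -172.9,   14. ]), array([ 629. , -172.8,   14. ]), array([ 546.7, -238.5,   14. ])]
```

Request:
send_rows([
  {"fingers":-0.85,"offset":[0.1,0,0.4],"dr":[0,0,0]},
  {"fingers":-0.85,"offset":[0,0,0.3],"dr":[0,0,0]},
  {"fingers":-0.85,"offset":[0,0,0],"dr":[0,0,0]},
  {"fingers":-0.85,"offset":[0,0,0],"dr":[0,0,0]},
])

```text
t: 28.58
tool_pos: [585.1, -209.7, 98.6]
orientation: [-0.0, 0.707, 0.707, -0.0]
ft_force: [-0.1, -0.2, 0.0]
finger_gap: 12.8
finger_force: 25.0
```

Request:
send_rows([
  {"fingers":-0.85,"offset":[0,0,0.08],"dr":[0,0,0]},
  {"fingers":-0.85,"offset":[0,0,0],"dr":[0,0,0]},
])

```text
t: 28.82
tool_pos: [585.2, -209.6, 97.9]
orientation: [0.0, 0.707, 0.707, 0.0]
ft_force: [0.5, -0.9, -0.3]
finger_gap: 13.0
finger_force: 25.0
```

Request:
send_rows([
  {"fingers":-0.85,"offset":[0,0,0.06],"dr":[0,0,0]},
  {"fingers":-0.85,"offset":[0,0,0],"dr":[0,0,0]},
])

```text
t: 29.08
tool_pos: [585.2, -209.7, 97.7]
orientation: [-0.0, 0.707, 0.707, 0.0]
ft_force: [-0.8, 1.5, 3.8]
finger_gap: 13.3
finger_force: 25.0
```

Contact; release and rise.

Request:
send_rows([
  {"fingers":-0.7,"offset":[0,0,0],"dr":[0,0,0]},
  {"fingers":-0.5,"offset":[0,0,0],"dr":[0,0,0]},
  {"fingers":-0.5,"offset":[0,0,0],"dr":[0,0,0]},
  {"fingers":-0.5,"offset":[0,0,-0.5],"dr":[0,0,0]},
  {"fingers":-0.5,"offset":[0,0,-1.5],"dr":[0,0,0]},
  {"fingers":-0.3,"offset":[0,0,-4],"dr":[0,0,0]},
  {"fingers":0,"offset":[0,0,-4],"dr":[0,0,0]},
  {"fingers":0.5,"offset":[0,0,-4],"dr":[0,0,0]},
  {"fingers":0.9,"offset":[0,0,0],"dr":[0,0,0]},
])

```text
t: 30.2
tool_pos: [586.7, -210.6, 241.7]
orientation: [0.003, 0.707, 0.707, 0.002]
ft_force: [0.5, -0.1, 0.1]
finger_gap: 60.0
finger_force: 0.0
```

```bash
python3 - <<'E'
from m import *
d=snap('wrist','w17')
for z,n,p in((8,'small',[585.2,-209.7]),(8,'large',[587.8,-288.8])):
    print(n,'exp',proj(d,[*p,z]).round())
for nm,c in blobs(d,amin=60):
    if nm=='brass': x,y,w,h=cv2.boundingRect(c); print(x,y,w,h)
# drum in two initial views: ellipse of top face at z=30
for n in('scene0','side0'):
    e=load(n)
    for nm,c in blobs(e):
        x,y,w,h=cv2.boundingRect(c); P=onz(e,x+w/2,y+h/2,15)
        if nm=='brass' and np.hypot(P[0]-400,P[1]-274)<30: print(n,x,y,w,h,P.round(1))
plan([400,250,240],yaw=90)
E
```

```text
small exp [320. 218.]
large exp [323. 312.]
491 385 31 75
127 375 38 85
287 278 73 66
296 194 49 48
481 61 159 14
69 57 41 36
scene0 299 164 17 19 [405.  264.8  15. ]
side0 217 218 17 18 [404.6 258.7  15. ]
pos [ 585.8 -209.9  239.6] yaw 90.04 dyaw -0.04 tilt [ 0.0004 -0.004 ] n 10 j [-0.18  0.55  0.65  1.76 -0.4   0.96  0.63] F [-0.4  0.5 -0.7] gap 64.0 ff 0.0 t 30.25
[4.6, -1.85, -0.0] rz 0.0
[4.6, -1.86, -0.0] rz 0.0
[4.6, -1.86, -0.0] rz 0.0
[4.6, -1.86, -0.0] rz 0.0
[4.6, -1.86, -0.0] rz 0.0
[4.6, -1.86, -0.0] rz 0.0
[4.6, -1.86, -0.0] rz 0.0
[4.6, -1.86, -0.0] rz 0.0
[4.6, -1.86, -0.0] rz 0.0
[4.6, -1.86, -0.0] rz 0.0
```

Request:
send_rows([
  {"fingers":0.9,"offset":[4.5,-1.85,0],"dr":[0,0,0]},
  {"fingers":0.9,"offset":[4.5,-1.85,0],"dr":[0,0,0]},
  {"fingers":0.9,"offset":[4.5,-1.85,0],"dr":[0,0,0]},
  {"fingers":0.9,"offset":[4.5,-1.85,0],"dr":[0,0,0]},
  {"fingers":0.9,"offset":[4.5,-1.85,0],"dr":[0,0,0]},
  {"fingers":0.9,"offset":[4.5,-1.85,0],"dr":[0,0,0]},
  {"fingers":0.9,"offset":[4.5,-1.85,0],"dr":[0,0,0]},
  {"fingers":0.9,"offset":[4.5,-1.85,0],"dr":[0,0,0]},
  {"fingers":0.9,"offset":[4.5,-1.85,0],"dr":[0,0,0]},
  {"fingers":0.9,"offset":[3.5,-1.5,0],"dr":[0,0,0]},
  {"fingers":0.9,"offset":[0,0,0],"dr":[0,0,0]},
  {"fingers":0.9,"offset":[0,0,0],"dr":[0,0,0]},
  {"fingers":0.9,"offset":[0,0,0],"dr":[0,0,0]},
])

```text
t: 31.88
tool_pos: [403.7, 229.0, 237.1]
orientation: [0.0, 0.708, 0.707, -0.0]
ft_force: [-0.3, 0.8, -0.2]
finger_gap: 87.5
finger_force: 0.0
```

```bash
python3 - <<'E'
from m import *
d=snap('wrist','w18'); s=robot.state(); print(s['tool_pos'],s['finger_gap'],s['t'])
hsv=cv2.cvtColor(d['frame'],cv2.COLOR_RGB2HSV); H,S,V=cv2.split(hsv)
for n,m in(('brass',(H>12)&(H<35)&(S>80)&(V>80)),('purple',(H>125)&(H<160)&(S>60)&(V>40)),('green',(H>40)&(H<80)&(S>60)),('grey',(S<45)&(V>60))):
    for c in cv2.findContours(cv2.morphologyEx(m.astype(np.uint8),cv2.MORPH_CLOSE,np.ones((3,3))),0,1)[0]:
        if cv2.contourArea(c)>250:
            x,y,w,h=cv2.boundingRect(c); print(n,x,y,w,h,cv2.contourArea(c),onz(d,x+w/2,y+h/2,{'brass':30,'purple':4,'green':4,'grey':10}[n]).round(1))
e=load('scene0'); print('dish',onz(e,368.5,216.5,10).round(1), onz(load('side0'),303.5,219,10).round(1))
E
```

```text
[403.7903589  229.09260762 237.21159045] 87.36864491877886 31.925
brass 550 374 51 86 1937.5 [607.9  70.   30. ]
brass 48 374 52 86 1951.5 [199.9  70.4  30. ]
purple 268 257 48 46 1572.0 [378.  179.3   4. ]
green 245 365 44 29 936.5 [354.4  87.3   4. ]
grey 603 407 37 73 2093.0 [667.3  25.6  10. ]
grey 0 407 47 73 2784.5 [136.1  26.1  10. ]
grey 66 281 517 199 29669.0 [403.9  90.5  10. ]
grey 307 149 47 41 283.5 [408.6 268.1  10. ]
grey 516 99 124 151 15278.0 [589.5 264.1  10. ]
dish [603.1 260.1  10. ] [600.5 253.5  10. ]
```

```bash
python3 - <<'E'
from h import *
d=load('w18'); f=d['frame']; hsv=cv2.cvtColor(f,cv2.COLOR_RGB2HSV)
for v in range(130,215,8): print(v,[tuple(int(a) for a in hsv[v,u]) for u in range(285,366,10)])
E
```

```text
130 [(0, 192, 233), (0, 192, 233), (0, 192, 233), (0, 193, 233), (0, 193, 233), (0, 192, 233), (0, 193, 233), (0, 192, 233), (0, 193, 233)]
138 [(0, 192, 233), (0, 192, 233), (0, 193, 233), (0, 192, 233), (0, 193, 233), (0, 192, 233), (0, 192, 233), (0, 193, 233), (0, 192, 233)]
146 [(0, 193, 233), (0, 192, 233), (0, 192, 233), (2, 185, 231), (21, 143, 221), (1, 189, 232), (0, 193, 233), (0, 192, 233), (0, 192, 233)]
154 [(0, 193, 233), (0, 192, 233), (11, 167, 220), (30, 40, 255), (30, 44, 255), (30, 35, 255), (12, 161, 229), (0, 192, 233), (0, 193, 233)]
162 [(0, 192, 233), (0, 192, 233), (30, 48, 255), (24, 68, 255), (24, 67, 255), (24, 67, 255), (30, 36, 255), (0, 192, 233), (0, 192, 233)]
170 [(0, 192, 233), (0, 192, 171), (24, 65, 255), (24, 65, 255), (24, 66, 255), (24, 70, 255), (24, 66, 255), (1, 188, 231), (0, 192, 233)]
178 [(0, 193, 233), (21, 141, 245), (24, 63, 255), (24, 67, 255), (90, 6, 177), (24, 65, 255), (25, 62, 255), (22, 126, 254), (0, 192, 233)]
186 [(0, 193, 233), (4, 184, 182), (23, 67, 255), (23, 69, 255), (23, 70, 255), (24, 65, 255), (24, 65, 255), (0, 192, 233), (0, 192, 233)]
194 [(0, 193, 233), (0, 196, 168), (30, 51, 255), (24, 68, 255), (24, 64, 255), (24, 68, 255), (30, 44, 255), (0, 193, 233), (0, 192, 233)]
202 [(0, 193, 233), (0, 192, 233), (0, 195, 167), (30, 48, 255), (28, 60, 255), (30, 49, 255), (0, 192, 233), (0, 192, 233), (0, 192, 233)]
210 [(0, 192, 233), (0, 192, 233), (0, 192, 233), (0, 193, 233), (0, 192, 233), (0, 192, 233), (0, 192, 233), (0, 192, 233), (0, 192, 233)]
```

```bash
cat > drum.py <<'E'
from h import *
def drum(d,box,z=30):
    hsv=cv2.cvtColor(d['frame'],cv2.COLOR_RGB2HSV); m=((hsv[...,1]<150)|(hsv[...,0]>14)&(hsv[...,0]<40)).astype(np.uint8)
    u0,u1,v0,v1=box; q=np.zeros_like(m); q[v0:v1,u0:u1]=m[v0:v1,u0:u1]
    c=max(cv2.findContours(q,0,1)[0],key=cv2.contourArea); x,y,w,h=cv2.boundingRect(c)
    lo=onz(d,x+w/2,y+h,z); hi=onz(d,x+w/2,y,0); hz=onz(d,x+w/2,y,z); a=onz(d,x,y+h-24,z); b=onz(d,x+w,y+h-24,z)
    print(x,y,w,h,'lo',lo.round(1),'hi0',hi.round(1),'hi30',hz.round(1),'L',a.round(1),'R',b.round(1))
E
python3 - <<'E'
from drum import *
d=load('w18'); drum(d,(270,380,125,225))
# dish rim rows (z=14) from same view
hsv=cv2.cvtColor(d['frame'],cv2.COLOR_RGB2HSV); m=((hsv[...,1]<60)&(hsv[...,2]>60)).astype(np.uint8); q=np.zeros_like(m); q[90:255,500:]=m[90:255,500:]
c=max(cv2.findContours(q,0,1)[0],key=cv2.contourArea); x,y,w,h=cv2.boundingRect(c); print('dish',x,y,w,h,onz(d,x,y+h/2,14).round(1),onz(d,570,y,14).round(1),onz(d,570,y+h,14).round(1))
s=robot.state(); print(s['joint_pos'].round(2))
E
```

```text
295 146 61 63 lo [404.9 243.1  30. ] hi0 [405.  284.2   0. ] hi30 [405.  286.3  30. ] L [383.9 260.   30. ] R [426.  259.9  30. ]
dish 516 99 124 151 [542.4 264.7  14. ] [573.1 316.5  14. ] [590.5 207.4  14. ]
[-1.11  0.27  0.6   2.13 -0.21  0.8  -0.38]
```

Request:
send_rows([
  {"fingers":0.9,"offset":[3.5,0.1,2],"dr":[0,0,0]},
  {"fingers":0.9,"offset":[0,0,3],"dr":[0,0,0]},
  {"fingers":0.9,"offset":[0,0,2],"dr":[0,0,0]},
  {"fingers":0.9,"offset":[0,0,0],"dr":[0,0,0]},
  {"fingers":0.9,"offset":[0,0,0],"dr":[0,0,0]},
  {"fingers":0.9,"offset":[0,0,0],"dr":[0,0,0]},
])

```text
t: 32.67
tool_pos: [404.9, 265.4, 168.2]
orientation: [-0.0, 0.707, 0.707, 0.001]
ft_force: [0.3, 0.2, -0.7]
finger_gap: 87.3
finger_force: 0.0
```

```bash
python3 - <<'E'
from drum import *
d=snap('wrist','w19'); u,v=proj(d,[405,264,30]).astype(int); print(u,v); drum(d,(u-65,u+65,v-65,v+65))
plan([404.9,264.2,95],yaw=90)
E
```

```text
323 263
285 215 76 82 lo [404.8 243.9  30. ] hi0 [404.8 284.6   0. ] hi30 [404.8 291.6  30. ] L [383.6 258.5  30. ] R [426.  258.4  30. ]
pos [404.8 265.5 168.2] yaw 90.02 dyaw -0.02 tilt [-0.0013 -0.0012] n 2 j [-1.08  0.42  0.52  2.13 -0.34  0.66 -0.33] F [-0.1  0.7  0.6] gap 87.0 ff 0.0 t 32.73
[-0.06, 0.01, 3.66] rz 0.01
[-0.06, 0.01, 3.66] rz 0.01
```

Request:
send_rows([
  {"fingers":0.9,"offset":[-0.12,0,3],"dr":[0,0,0]},
  {"fingers":0.9,"offset":[0,0,3],"dr":[0,0,0]},
  {"fingers":0.9,"offset":[0,0,1.2],"dr":[0,0,0]},
  {"fingers":0.4,"offset":[0,0,0],"dr":[0,0,0]},
  {"fingers":0.15,"offset":[0,0,0],"dr":[0,0,0]},
  {"fingers":0.1,"offset":[0,0,0],"dr":[0,0,0]},
  {"fingers":0.1,"offset":[0,0,0],"dr":[0,0,0]},
], newtons=15)

```text
t: 33.6
tool_pos: [404.6, 264.3, 95.9]
orientation: [-0.0, 0.707, 0.707, 0.001]
ft_force: [0.1, -0.4, 0.3]
finger_gap: 51.6
finger_force: 0.0
```

```bash
python3 - <<'E'
from h import *
plan([404.9,264.2,95],yaw=90)
E
```

```text
pos [404.6 264.3  95.9] yaw 90.05 dyaw -0.05 tilt [-0.0009 -0.0008] n 1 j [-0.99  0.56  0.42  2.15 -0.45  0.51 -0.23] F [ 0.1 -0.4  0.3] gap 51.6 ff 0.0 t 33.6
[-0.01, 0.03, 0.09] rz 0.05
```

Request:
send_rows([
  {"fingers":-0.05,"offset":[0,0.02,0.1],"dr":[0,0,0]},
  {"fingers":-0.2,"offset":[0,0,0],"dr":[0,0,0]},
  {"fingers":-0.2,"offset":[0,0,0],"dr":[0,0,0]},
  {"fingers":-0.2,"offset":[0,0,0],"dr":[0,0,0]},
  {"fingers":-0.2,"offset":[0,0,0],"dr":[0,0,0]},
])

```text
t: 34.22
tool_pos: [404.5, 264.1, 94.3]
orientation: [-0.0, 0.707, 0.707, 0.0]
ft_force: [0.1, 0.8, 1.8]
finger_gap: 40.5
finger_force: 15.0
```

Request:
send_rows([
  {"fingers":-0.2,"offset":[0,0,0],"dr":[0,0,0]},
  {"fingers":-0.2,"offset":[0,0,0],"dr":[0,0,0]},
  {"fingers":-0.2,"offset":[0,0,-1],"dr":[0,0,0]},
  {"fingers":-0.2,"offset":[0,0,-2],"dr":[0,0,0]},
  {"fingers":-0.2,"offset":[0,0,-3],"dr":[0,0,0]},
  {"fingers":-0.2,"offset":[0,0,-3],"dr":[0,0,0]},
  {"fingers":-0.2,"offset":[0,0,0],"dr":[0,0,0]},
], newtons=30)

```text
t: 35.1
tool_pos: [405.3, 264.6, 186.2]
orientation: [-0.0, 0.707, 0.707, 0.002]
ft_force: [0.1, 0.3, -2.9]
finger_gap: 40.3
finger_force: 30.0
```

```bash
python3 - <<'E'
from h import *
plan([597.5,245,200],yaw=90,vmax=4)
E
```

```text
pos [405.3 264.6 186.2] yaw 90.04 dyaw -0.04 tilt [-0.0031 -0.003 ] n 5 j [-1.1   0.39  0.55  2.13 -0.32  0.7  -0.34] F [ 0.1  0.3 -2.9] gap 40.3 ff 30.0 t 35.1
[-0.39, 3.84, -0.28] rz 0.01
[-0.39, 3.84, -0.28] rz 0.01
[-0.39, 3.84, -0.28] rz 0.01
[-0.39, 3.84, -0.28] rz 0.01
[-0.39, 3.84, -0.28] rz 0.01
```

Request:
send_rows([
  {"fingers":-0.2,"offset":[-0.39,3.84,-0.28],"dr":[0,0,0]},
  {"fingers":-0.2,"offset":[-0.39,3.84,-0.28],"dr":[0,0,0]},
  {"fingers":-0.2,"offset":[-0.39,3.84,-0.28],"dr":[0,0,0]},
  {"fingers":-0.2,"offset":[-0.39,3.84,-0.28],"dr":[0,0,0]},
  {"fingers":-0.2,"offset":[-0.39,3.84,-0.28],"dr":[0,0,0]},
  {"fingers":-0.2,"offset":[0,0,0],"dr":[0,0,0]},
  {"fingers":-0.2,"offset":[0,0,0],"dr":[0,0,0]},
  {"fingers":-0.2,"offset":[0,0,0],"dr":[0,0,0]},
])

```text
t: 36.1
tool_pos: [595.1, 245.1, 197.5]
orientation: [-0.001, 0.707, 0.708, -0.001]
ft_force: [0.1, -0.5, -2.3]
finger_gap: 40.3
finger_force: 30.0
```

```bash
python3 - <<'E'
from h import *
d=snap('wrist','w20'); s=robot.state(); print(s['tool_pos'],s['ft_force'],s['finger_gap'])
hsv=cv2.cvtColor(d['frame'],cv2.COLOR_RGB2HSV); red=hsv[...,1]>120
pts=[]
for v in range(60,260,10):
    k=np.where(~red[v,180:470])[0]
    if len(k)>20: a=onz(d,180+k[0],v,14);b=onz(d,180+k[-1]+1,v,14); pts+=[a[:2],b[:2]]; print(v,180+k[0],180+k[-1]+1,a[:2].round(1),b[:2].round(1))
E
```

```text
[595.36820773 245.24462657 197.86468181] [-0.65399169 -0.1513816  -2.5723569 ] 40.39770061043087
130 307 371 [584.5 313.8] [623.6 313.8]
140 288 388 [572.8 307.8] [634.2 307.9]
150 276 400 [565.2 301.7] [641.9 301.9]
160 268 408 [560.  295.6] [647.2 295.7]
170 262 414 [556.  289.4] [651.3 289.6]
180 257 418 [552.6 283.1] [654.2 283.3]
190 255 421 [551.1 276.8] [656.5 276.9]
200 252 422 [548.9 270.3] [657.5 270.5]
210 253 422 [549.2 263.8] [657.9 264. ]
220 253 421 [548.9 257.1] [657.7 257.4]
230 256 419 [550.6 250.4] [656.8 250.7]
240 259 416 [552.3 243.6] [655.3 243.9]
250 264 410 [555.3 236.7] [651.8 237. ]
```

Request:
send_rows([
  {"fingers":-0.2,"offset":[1.74,0.8,0],"dr":[0,0,0]},
  {"fingers":-0.2,"offset":[0,0,3],"dr":[0,0,0]},
  {"fingers":-0.2,"offset":[0,0,3],"dr":[0,0,0]},
  {"fingers":-0.2,"offset":[0,0,2.3],"dr":[0,0,0]},
  {"fingers":-0.2,"offset":[0,0,0.7],"dr":[0,0,0]},
  {"fingers":-0.2,"offset":[0,0,0],"dr":[0,0,0]},
  {"fingers":-0.2,"offset":[0,0,0],"dr":[0,0,0]},
  {"fingers":-0.2,"offset":[0,0,0],"dr":[0,0,0]},
])

```text
t: 37.15
tool_pos: [605.1, 262.3, 109.4]
orientation: [0.0, 0.707, 0.707, 0.001]
ft_force: [-0.5, -0.4, -1.6]
finger_gap: 40.4
finger_force: 30.0
```

Request:
send_rows([
  {"fingers":-0.2,"offset":[0,-0.15,0.6],"dr":[0,0,0]},
  {"fingers":-0.2,"offset":[0,0,0.35],"dr":[0,0,0]},
  {"fingers":-0.2,"offset":[0,0,0],"dr":[0,0,0]},
  {"fingers":-0.2,"offset":[0,0,0],"dr":[0,0,0]},
])

```text
t: 37.65
tool_pos: [603.0, 262.0, 98.6]
orientation: [0.0, 0.707, 0.707, -0.0]
ft_force: [-0.2, -0.9, -3.3]
finger_gap: 39.9
finger_force: 30.0
```

Request:
send_rows([
  {"fingers":-0.2,"offset":[0,0,0.07],"dr":[0,0,0]},
  {"fingers":-0.2,"offset":[0,0,0],"dr":[0,0,0]},
  {"fingers":-0.2,"offset":[0,0,0],"dr":[0,0,0]},
])

```text
t: 38.02
tool_pos: [603.1, 262.1, 98.4]
orientation: [-0.0, 0.707, 0.707, 0.0]
ft_force: [-1.5, -0.1, 2.6]
finger_gap: 40.2
finger_force: 30.0
```

Request:
send_rows([
  {"fingers":-0.05,"offset":[0,0,0],"dr":[0,0,0]},
  {"fingers":0.1,"offset":[0,0,0],"dr":[0,0,0]},
  {"fingers":0.12,"offset":[0,0,0],"dr":[0,0,0]},
  {"fingers":0.12,"offset":[0,0,0],"dr":[0,0,0]},
  {"fingers":0.12,"offset":[0,0,-0.5],"dr":[0,0,0]},
  {"fingers":0.12,"offset":[0,0,-1.5],"dr":[0,0,0]},
  {"fingers":0.12,"offset":[0,0,-3],"dr":[0,0,0]},
  {"fingers":0.5,"offset":[0,0,-4],"dr":[0,0,0]},
  {"fingers":0.9,"offset":[0,0,-4],"dr":[0,0,0]},
  {"fingers":0.9,"offset":[0,0,0],"dr":[0,0,0]},
  {"fingers":0.9,"offset":[0,0,0],"dr":[0,0,0]},
])

```text
t: 39.4
tool_pos: [602.7, 262.2, 228.3]
orientation: [-0.0, 0.707, 0.707, 0.0]
ft_force: [-0.6, -0.4, -0.0]
finger_gap: 87.0
finger_force: 0.0
```

```bash
python3 - <<'E'
from drum import *
s=robot.state(); print(s['tool_pos'],s['ft_force'],s['finger_gap'],s['t'])
d=snap('wrist','w21'); hsv=cv2.cvtColor(d['frame'],cv2.COLOR_RGB2HSV); H,S,V=cv2.split(hsv)
b=((H>15)&(H<35)&(S>45)).astype(np.uint8); u,v=proj(d,[603.1,262.1,34]).astype(int); print('exp',u,v)
q=np.zeros_like(b); q[v-60:v+60,u-60:u+60]=b[v-60:v+60,u-60:u+60]; c=max(cv2.findContours(q,0,1)[0],key=cv2.contourArea); x,y,w,h=cv2.boundingRect(c)
print(x,y,w,h,onz(d,x,y+h/2,34).round(1),onz(d,x+w,y+h/2,34).round(1),onz(d,u,y+h,34).round(1))
for n in('scene','side'):
    e=snap(n,n+'9'); a=load(n+'0')['frame'].astype(int); df=(np.abs(a-e['frame']).max(2)>40).astype(np.uint8)
    df=cv2.morphologyEx(df,cv2.MORPH_OPEN,np.ones((2,2)))
    print(n,[(cv2.boundingRect(k)) for k in cv2.findContours(df,0,1)[0] if cv2.contourArea(k)>25])
E
```

```text
[602.7116627  262.15239541 228.34080048] [-0.64280714 -0.39005347 -0.02159177] 86.98364185809334 39.4
exp 324 233
294 196 61 67 [582.5 265.   34. ] [623.9 265.1  34. ] [602.8 241.   34. ]
scene [(183, 380, 31, 31), (218, 354, 18, 18), (120, 324, 31, 29), (204, 279, 10, 32), (287, 278, 24, 42), (349, 205, 31, 30), (61, 177, 6, 10), (297, 164, 20, 21), (59, 157, 7, 10), (157, 151, 210, 99), (138, 145, 28, 37), (137, 80, 206, 65), (64, 60, 44, 45), (61, 54, 18, 5), (304, 0, 126, 200), (57, 0, 69, 82), (33, 0, 48, 124)]
side [(251, 388, 39, 32), (363, 363, 35, 28), (352, 339, 21, 15), (276, 333, 17, 9), (275, 302, 25, 17), (74, 274, 118, 43), (193, 271, 9, 11), (328, 265, 28, 26), (244, 250, 20, 19), (0, 221, 21, 6), (217, 217, 19, 21), (296, 206, 18, 21), (0, 202, 20, 19), (48, 183, 118, 113), (0, 166, 6, 12), (6, 156, 32, 56), (278, 144, 10, 33), (151, 66, 26, 41), (224, 0, 123, 172), (125, 0, 54, 119), (0, 0, 82, 155)]
```

```bash
python3 -c "
from workcell import workorder
print(workorder.close_job())"
```

```text
the job is handed in; nothing more can be done
None
```

The job is handed in after 39 s of robot time: the shaft is in the long tray, both wheels lie flat with hubs up in their bays, and the drum stands upright in the dish, with the hammer unmoved and the mouse never approached; I checked the drum and small wheel by image measurement only, because my 14 pictures were used up.

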